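Close and latch the bean canister

ROBOT

A 6-joint arm with a two-finger parallel gripper is mounted at the origin on the work surface. World frame = base frame: x ahead of the robot, y to its left, z up, the work surface at z = 0. Lengths are in m, angles in rad, forces in N, time in s.
With the tool pointing down it reaches from about 0.25 to 0.775 m from the base axis. Payload 4 kg.
Tool frame: the origin (TCP) lies at the very end of the fingers, on their centre line; the grasp point (between the pads) lies behind it (arm.pinch_z is the y of the grasp point in the tool frame, in m); y points along the fingers, x is the direction in which the jaws open and shut, and the axes are right-handed (so a half turn about y gives the same grasp; the last joint's range is limited). The gripper opens to 85 mm and grips with 20 to 120 N. Pads are 22 mm wide; open, the fingers measure 114 mm over their backs; the gripper's body (76 mm by 85 mm) begins 54 mm behind the grasp point. The pads swing forward as they close: fully open they stand 13 mm farther back than shut.
Start: joints at [-1.259, 0.087, 1.371, -0, 1.684, -0.103], TCP at [0.222, -0.503, 0.231] pointing down, gripper open.
Joint ranges: [-3.1, 3.1], [-0.76, 2.03], [0.27, 2.55], [-1.08, 4.22], [0.17, 2.65], [-2.57, 2.57]. Speed limits (rad/s): [2.79, 2.79, 3.14, 3.14, 3.14, 3.14].

INTERFACE

Orientations are given as a unit quaternion [x, y, z, w].
In Python, from cell import arm, eyes gives the robot as it stands.
- The arm moves only by the tool carry_out, never from a script. Its argument "rows" is one flat list of numbers, 6 for each row, row after row: the shift along the tool's x, y, z in mm, then the turn, a rotation vector about the tool's x, y, z in degrees. In form: [x, y, z, ax, ay, az, x, y, z, ax, ay, az, ...]. A call has 1 to 8 rows; each row shifts and turns the pose as measured when the row begins, along the tool's axes as they then stand; what a row does not reach is not made up. A row lasts 1/12 s, in which the tool goes at most 41.7 mm and 7.16 degrees, less where a joint would pass 70% of its speed; a pose out of reach is approached as far as the arm can. A call is refused whole if a number of a shift passes 41.7 or a number of a turn 7.16, either way. A call with a gripper value outside its range is refused whole. "fingers" is the finger opening in mm, from 0 to 85.4, set as the call begins (left out, the last holds). The fingers move at their own pace and stop on an object; "force" is the grip in N (left out, the last holds). Time passes only in rows, so rows that do not move let the fingers close. It gives the time, the measured TCP pose, the force and the opening at its end, in the units of the state.
- arm.read_state(): the state, without advancing time (a new reading comes with each control period).
- eyes.grab_frame(name): name is "scene" or "top"; returns a dict with "pixels" (400x640x3 uint8, blue, green, red), "camera_matrix" (3x3 intrinsics, pixels), "camera_from_world" (4x4, takes a point from world to camera coordinates). Camera axes: x right, y down, z forward; pixel columns grow to the right and rows downward; lengths in m; the calibration is good to about 2 mm. A picture is of the moment at which its call begins. There is no depth.
- arm.close_job(): hands the job in, once; it reports no verdict.
The state is a dict: "time_s": time; "joints": joint angles; "joint_vel": joint speeds; "tau": joint torques, N m; "tool_pos": TCP position; "ee_rot": TCP orientation; "contact_force": force on the tool from outside, world axes, zero at the start; "moment": the same for the moment, N m; "width": finger opening in m.
Only numpy, scipy, OpenCV 4.12 (cv2) and the standard library are available. Lean on these libraries where they do the work, as an engineer would, in place of code of your own. Each camera call takes 0.05 s, during which the arm holds its last target.

TASK

Close the empty bean canister: set the smaller of the two lids on it so that it sits flush on the rim, then turn the latch handle, about a quarter turn, up over its cam until it drops all the way down into the low notch and so holds the lid. Feel for the notch, do not push on out over its far side, and do not force the handle against the cam or the stop; leave the other things on the counter where they stand.

Things in the scene. Friction and masses are not known exactly. Their poses are not given: they have to be found in the camera images.
- canister: Round aluminium bean canister bolted to the counter, 110 mm outside diameter, wall 4 mm (mouth 102 mm), 110 mm high, open at the top. Origin at the centre of its underside; z up. A bracket on its +y side carries the spring latch; the latch's vertical axis stands 80 mm from the canister's axis along the canister's own +y.
- canister_mouth (a point): Centre of the canister's mouth, at the height of the rim, 110 mm above the counter.
- lid_grip (a point): The canister's lid, knob up on the counter: aluminium flange 112 mm diameter, 6 mm thick; under it a rubber plug 96 mm diameter, 12 mm high; on top an upright round knob 22 mm diameter, 40 mm high; about 0.2 kg. This point: on its axis (z), in the knob, 24 mm above the flange's top, 42 mm above the plug's underside. Lid home: flange on the rim, plug in the mouth, this point 30 mm above the rim.
- wide_lid_grip (a point): A lid of another canister, the same shape but wider: flange 136 mm, plug 124 mm diameter. Not wanted; leave it. This point is in its knob, 42 mm above the counter. The two lids may lie in each other's place.
- latch_axis (a point): Point on the latch's vertical axis, 160 mm above the counter. A fixed round spring cup, 22 mm diameter, stands on this axis, its top 166 mm above the counter.
- latch_knob (a point): Grip of the latch: upright round knob, 18 mm diameter, 50 mm high, on a horizontal steel bar, 80 mm from the latch axis. This point: on the knob's axis, 32 mm above the bar, 18 mm below the knob's top; x away from the latch axis, z up. The latch turns and also slides up: this point is 160 mm above the counter when down (start and notch), about 167 mm on top of the cam.
- latch_turn (a joint): Turn of the latch about its vertical axis, rad, growing anticlockwise seen from above: at 0 its knob points along the canister's +x, at 1.57 along its +y, away from the canister. Starts down, at -0.35 to -0.06. Its foot meets the ramp at 0 to 0.9; middle of the notch at 0.98 to 1.89, as the cam ring is set differently each time. The bar ends in a nose that swings in 2 mm over the lid's edge.
- cam (a point): Centre of the cam ring under the latch, at its low track (98 mm up). In turn: ramp (0.6 rad), flat top (0.26 rad, knob about 7 mm up), steep drop into the notch (low as the start, 0.05 rad play each way), sloping far side (4 mm), a stop. At the knob: 4 to 12 N on the ramp, 2 on top, under 3 in the notch, 8 to 13 up its far side; over 17 is forcing. Spring: 11 N down, 17 N on top. Let it rise.
- tamper: Coffee tamper, upright, 58 mm diameter, 90 mm high. Leave it. Origin at the centre of its underside.
- leveller: Black round coffee leveller, 62 mm diameter, 36 mm high. Leave it. Origin at the centre of its underside.
- pitcher: Steel milk pitcher with a handle, 84 mm diameter, 100 mm high. Leave it. Origin at the centre of its underside.
- cup_a: White cup, 68 mm diameter, 58 mm high. Leave it. Origin at the centre of its underside.
- cup_b: White cup, the same. Leave it. Origin at the centre of its underside.
- portafilter: Portafilter lying flat: steel bowl 68 mm diameter, 30 mm high, black handle to 180 mm from the bowl's centre along its x. Leave it. Origin under the bowl's centre.
Mind the look-alikes: they are no part of the job. What is shaped like the canister but pink is not meant. What is shaped like the part that bears lid_grip but pink or purple is not meant.

How it is judged:
By the outcome, as a careful person would: the job done as asked, in the order asked, and still so for the second after the job is handed in, with the robot touching nothing.
It also fails if it takes over 70 s, if anything falls off the work surface, if the arm or the gripper's body presses on something with over 40 N, if the wrist force passes 120 N, or if a joint passes its speed limit or range.

## Working session

There is one attempt and no reset: what is moved stays moved. The work goes in short steps, Python scripts to look and compute and a tool call to move; the robot and the scene stay as the last step left them, time stands still between calls to the robot, and variables do not carry over. Pictures are saved under pics/ and viewed, and the job is handed in when it is done.

Besides the shell and the picture viewer there is one more tool, called as name(argument=value, ...) on one line, values as JSON. carry_out: Moves the arm, as the interface text tells. Its arguments: {"type":"object","properties":{"rows":{"type":"array"},"fingers":{"type":"number"},"force":{"type":"number"}},"required":["rows"]}

```bash
ls; mkdir -p pics; python3 - <<'E'
from cell import arm, eyes
import cv2,numpy as np
s=arm.read_state(); print(s); print(arm.pinch_z)
for n in("scene","top"):
    f=eyes.grab_frame(n); cv2.imwrite(f"pics/{n}0.png",f["pixels"]); print(n,f["camera_matrix"],f["camera_from_world"])
E
```

```text
pics
{'time_s': 0.0, 'joints': array([-1.25906113e+00,  8.79559807e-02,  1.37226276e+00, -8.24296111e-06,
        1.68356440e+00, -1.03068030e-01]), 'joint_vel': array([ 0.00018796, -0.00010757, -0.00088746, -0.00166142,  0.00062891,
        0.00048926]), 'tau': array([-2.92406457e-04, -3.51872599e+01, -3.13268924e+01, -2.33596411e-04,
        1.08414888e-02, -6.98138805e-06]), 'tool_pos': array([ 0.22151444, -0.50288672,  0.23013425]), 'ee_rot': array([-0.59175769,  0.38692923, -0.38572223,  0.59272842]), 'contact_force': array([ 0.60841496, -0.46119095,  0.46900442]), 'moment': array([ 0.02157112, -0.01926197, -0.00543413]), 'width': 0.08529383416954138}
-0.0187
scene [[464.13193164   0.         319.15721754]
 [  0.         464.13193164 192.32675793]
 [  0.           0.           1.        ]] [[ 0.0665688   0.997649    0.01628064 -0.14189032]
 [ 0.80076228 -0.04368264 -0.59738731 -0.35098566]
 [-0.59527168  0.05280428 -0.80178759  1.74809273]
 [ 0.          0.          0.          1.        ]]
top [[364.11670937   0.         319.10715906]
 [  0.         364.11670937 201.26342664]
 [  0.           0.           1.        ]] [[-0.01494062 -0.99984684  0.00911498  0.1136657 ]
 [-0.98061149  0.01287058 -0.1955389   0.52707883]
 [ 0.19539164 -0.01185973 -0.98065359  1.26044812]
 [ 0.          0.          0.          1.        ]]
```

View pics/scene0.png

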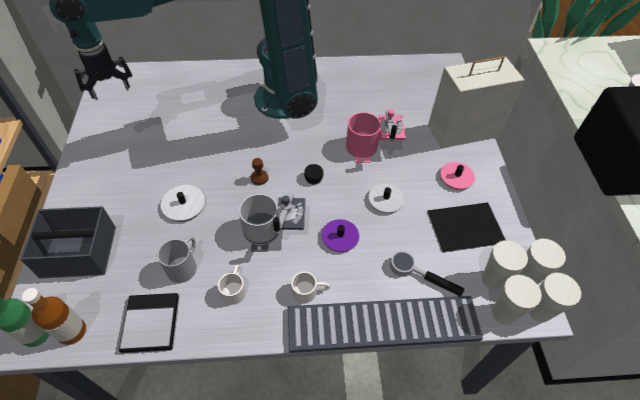

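View pics/top0.png

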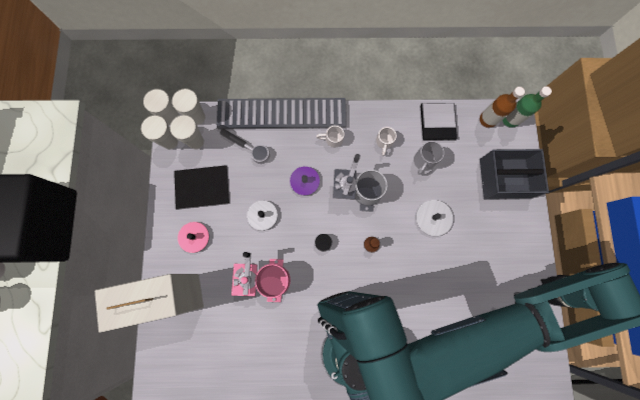

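The grey canister is at about (260,218) in scene and (370,186) in top. The smaller white lid is at scene (386,199) and top (262,215), and the wide one is at scene (183,203). I'll zoom in next.

```bash
python3 - <<'E'
import cv2,numpy as np
a=cv2.imread("pics/scene0.png"); b=cv2.imread("pics/top0.png")
cv2.imwrite("pics/z1.png",cv2.resize(a[180:260,220:320],None,fx=8,fy=7.5*8/7.5*0.9375*1.0,interpolation=cv2.INTER_CUBIC)[:600])
cv2.imwrite("pics/z2.png",cv2.resize(b[145:220,320:420],None,fx=8,fy=8,interpolation=cv2.INTER_CUBIC))
l1=cv2.resize(a[170:220,340:430],None,fx=6,fy=6,interpolation=cv2.INTER_CUBIC);l2=cv2.resize(b[190:240,220:310],None,fx=6,fy=6,interpolation=cv2.INTER_CUBIC)
cv2.imwrite("pics/z3.png",np.vstack([l1,l2]))
E
```

```text
(no output)
```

View pics/z1.png

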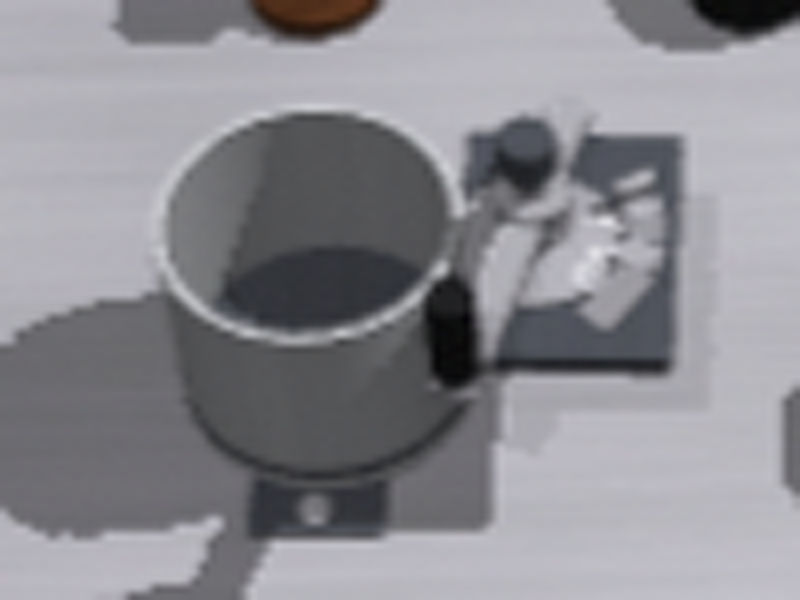

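View pics/z2.png

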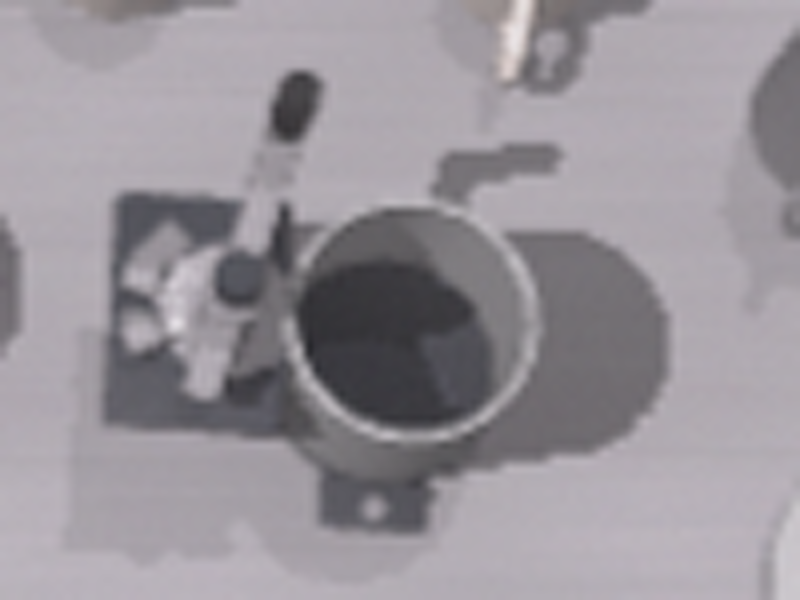

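View pics/z3.png

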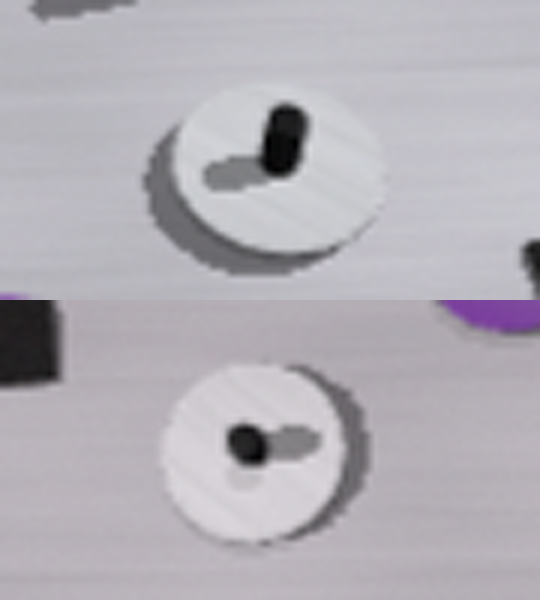

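```bash
cat > h.py <<'E'
import numpy as np,cv2
from scipy.optimize import least_squares
CAM={"scene":(np.array([[464.13193164,0,319.15721754],[0,464.13193164,192.32675793],[0,0,1]]),np.array([[0.0665688,0.997649,0.01628064,-0.14189032],[0.80076228,-0.04368264,-0.59738731,-0.35098566],[-0.59527168,0.05280428,-0.80178759,1.74809273]])),
"top":(np.array([[364.11670937,0,319.10715906],[0,364.11670937,201.26342664],[0,0,1]]),np.array([[-0.01494062,-0.99984684,0.00911498,0.1136657],[-0.98061149,0.01287058,-0.1955389,0.52707883],[0.19539164,-0.01185973,-0.98065359,1.26044812]]))}
def proj(n,P):
    K,T=CAM[n]; P=np.atleast_2d(P); c=(T[:,:3]@P.T).T+T[:,3]; q=c@K.T; return q[:,:2]/q[:,2:]
def unz(U,V,f,off): return (np.array([U,V])+.5)/f-.5+off
def onplane(n,uv,z):
    K,T=CAM[n]; d=T[:,:3].T@np.linalg.solve(K,[uv[0],uv[1],1]); o=-T[:,:3].T@T[:,3]
    return o+d*(z-o[2])/d[2]
def ext(n,x,y,z,r):
    t=np.linspace(0,2*np.pi,361); p=proj(n,np.c_[x+r*np.cos(t),y+r*np.sin(t),0*t+z]); return np.array([p[:,0].min(),p[:,0].max(),p[:,1].min(),p[:,1].max()])
E
python3 - <<'E'
from h import *
f=np.array([8,7.5])
# extents L R T B (image px)
def e(b,f,off):
    L,R,T,B=b; p=unz(L,T,f,off);q=unz(R,B,f,off); return np.array([p[0],q[0],p[1],q[1]])
S={"rim scene":("scene",e((152,468,107,342),f,(220,180)),.11,.055),
"rim top":("top",e((284,541,203,441),8,(320,145)),.11,.055),
"lid scene":("scene",e((173,385,80,252),6,(340,170)),.018,.056),
"lid top":("top",e((160,343,362-300,544-300),6,(220,190)),.018,.056)}
for k,(n,b,z,r) in S.items():
    s=least_squares(lambda v:ext(n,v[0],v[1],z,v[2])-b,[.4,0,.05]); s2=least_squares(lambda v:ext(n,v[0],v[1],z,r)-b,[.4,0])
    print(k,s.x,s2.x,s2.fun.round(2))
# knobs: top centres
print("lidknob top scene",onplane("scene",unz(288,117,6,(340,170)),.058),"top",onplane("top",unz(240,437-300,6,(220,190)),.058))
print("cup scene",onplane("scene",unz(527,135,f,(220,180)),.166),"top",onplane("top",unz(240,276,8,(320,145)),.166))
print("latch knob scene",onplane("scene",unz(450,292,f,(220,180)),.178),"top",onplane("top",unz(300,88,8,(320,145)),.178))
E
```

```text
rim scene [ 0.5757863  -0.0704417   0.05488601] [ 0.57577071 -0.07044089] [ 0.22 -0.22 -0.36  0.34]
rim top [ 0.57335856 -0.07470599  0.0545726 ] [ 0.57337698 -0.07470731] [ 0.25 -0.25 -0.51  0.5 ]
lid scene [0.48729747 0.32042899 0.05560956] [0.48724844 0.32043538] [-0.16  0.16 -0.06  0.04]
lid top [0.48690239 0.31764749 0.05600441] [0.4869022 0.3176475] [-0.06  0.06  0.07 -0.06]
lidknob top scene [0.48656867 0.31995977 0.058     ] top [0.48965179 0.31870297 0.058     ]
cup scene [0.58051092 0.00830562 0.166     ] top [0.57975703 0.00523783 0.166     ]
latch knob scene [ 0.65562356 -0.01808181  0.178     ] top [ 0.65718302 -0.02113792  0.178     ]
```

```bash
cat >> h.py <<'E'
from scipy.spatial.transform import Rotation as R
def yaw(q): x=R.from_quat(q).apply([1,0,0]); return np.degrees(np.arctan2(x[1],x[0]))
def down(yd): # tool x at yaw, y down
    c,s=np.cos(np.radians(yd)),np.sin(np.radians(yd)); X=np.array([c,s,0]);Y=np.array([0,0,-1.]);return R.from_matrix(np.c_[X,Y,np.cross(X,Y)])
def plan(st,pos,yd,n=8,step=40,turn=7):
    """rows towards pose"""
    p=np.array(st["tool_pos"],float);r=R.from_quat(st["ee_rot"]);T=down(yd);out=[]
    for i in range(n):
        d=r.inv().apply(np.array(pos)-p)*1000; w=np.degrees((r.inv()*T).as_rotvec())
        d*=min(1,step/max(1e-9,np.linalg.norm(d))); w*=min(1,turn/max(1e-9,np.linalg.norm(w)))
        d=d.round(1);w=w.round(1); out+=list(d)+list(w)
        p=p+r.apply(d)/1000; r=r*R.from_rotvec(np.radians(w))
    print([float(x) for x in out]); print("end",p.round(4),"err",np.round((np.array(pos)-p)*1000,1))
def show():
    from cell import arm
    s=arm.read_state(); print("t",round(s["time_s"],2),"pos",s["tool_pos"].round(4),"yaw",round(yaw(s["ee_rot"]),1),"F",s["contact_force"].round(1),"w",round(s["width"]*1000,1),"j",s["joints"].round(2)); return s
E
python3 - <<'E'
from h import *
s=show()
plan(s,(.487,.319,.23),0,8,41)
E
```

```text
t 0.1 pos [ 0.2215 -0.5029  0.2302] yaw -66.2 F [-0.5 -0.2 -0. ] w 85.4 j [-1.26  0.09  1.37 -0.    1.68 -0.1 ]
[-30.6, 0.1, 27.3, -0.0, -7.0, -0.0, -27.1, 0.1, 30.8, -0.0, -7.0, -0.0, -23.1, 0.1, 33.9, -0.0, -7.0, -0.0, -18.8, 0.1, 36.4, -0.0, -7.0, -0.0, -14.3, 0.1, 38.4, -0.0, -7.0, -0.0, -9.5, 0.1, 39.9, -0.0, -7.0, -0.0, -4.5, 0.1, 40.7, -0.0, -7.0, -0.0, 0.5, 0.1, 41.0, -0.0, -7.0, -0.0]
end [ 0.3223 -0.1909  0.23  ] err [164.7 509.9   0. ]
```

carry_out(rows=[-30, 0, 28, 0, 0, 0, -30, 0, 28, 0, 0, 0, -30, 0, 28, 0, 0, 0, -30, 0, 28, 0, 0, 0, -30, 0, 28, 0, 0, 0, -30, 0, 28, 0, 0, 0, -30, 0, 28, 0, 0, 0, -30, 0, 28, 0, 0, 0], fingers=50, force=40)

```text
time_s: 0.77
tool_pos: [0.3282, -0.1912, 0.2228]
ee_rot: [-0.587, 0.396, -0.386, 0.591]
contact_force: [0.8, 0.2, -0.5]
width: 0.0503
```

carry_out(rows=[-30, 0, 28, 0, 0, 0, -30, 0, 28, 0, 0, 0, -30, 0, 28, 0, 0, 0, -30, 0, 28, 0, 0, 0, -30, 0, 28, 0, 0, 0, -30, 0, 28, 0, 0, 0, -30, 0, 28, 0, 0, 0, -30, 0, 28, 0, 0, 0])

```text
time_s: 1.43
tool_pos: [0.4374, 0.1239, 0.2236]
ee_rot: [-0.587, 0.396, -0.387, 0.591]
contact_force: [0.6, -1.2, -0.5]
width: 0.0502
```

```bash
python3 -c "
from h import *
s=show(); plan(s,(.487,.319,.12),-55,8,40)"
```

```text
t 1.43 pos [0.4374 0.1239 0.2236] yaw -67.2 F [ 0.6 -1.2 -0.5] w 50.2 j [ 0.14 -0.12  1.59  0.01  1.68  1.32]
[-28.1, 18.6, 21.5, 0.0, -7.0, -0.4, -25.5, 18.5, 24.7, 0.0, -5.2, -0.4, -23.2, 18.3, 26.9, 0.0, -0.0, 0.0, -23.2, 18.3, 26.9, 0.0, -0.0, 0.0, -23.2, 18.3, 27.0, 0.0, -0.0, 0.0, -15.4, 12.0, 17.8, 0.0, -0.0, 0.0, 0.0, 0.0, -0.0, 0.0, -0.0, 0.0, 0.0, 0.0, -0.0, 0.0, -0.0, 0.0]
end [0.487 0.319 0.12 ] err [-0. -0. -0.]
```

carry_out(rows=[-28, 18, 22, 0, -7, -0.4, -25, 18, 25, 0, -5, -0.4, -23, 18, 27, 0, 0, 0, -23, 18, 27, 0, 0, 0, -23, 18, 27, 0, 0, 0, -15, 12, 18, 0, 0, 0, 0, 0, 0, 0, 0, 0, 0, 0, 0, 0, 0, 0])

```text
time_s: 2.1
tool_pos: [0.4873, 0.3356, 0.1138]
ee_rot: [0.632, -0.321, 0.32, -0.629]
contact_force: [-0.1, -0.8, 0.0]
width: 0.0499
```

```bash
python3 -c "
from h import *
from cell import eyes
s=show(); plan(s,(.487,.319,.065),-55,4,40)
a=eyes.grab_frame('scene')['pixels'];b=eyes.grab_frame('top')['pixels']
cv2.imwrite('pics/p1.png',np.vstack([cv2.resize(a[150:220,330:460],None,fx=4,fy=4),cv2.resize(b[170:240,210:340],None,fx=4,fy=4)]))"
```

```text
t 2.1 pos [0.4873 0.3356 0.1138] yaw -53.9 F [-0.1 -0.8  0. ] w 49.9 j [ 0.51  0.23  1.44 -0.    1.47  1.45]
[10.3, 37.9, -7.6, 0.2, 1.1, 0.1, 3.0, 10.9, -2.2, -0.0, -0.0, -0.0, -0.0, 0.0, -0.0, -0.0, -0.0, -0.0, -0.0, 0.0, -0.0, -0.0, -0.0, -0.0]
end [0.487 0.319 0.065] err [-0.  0. -0.]
```

View pics/p1.png

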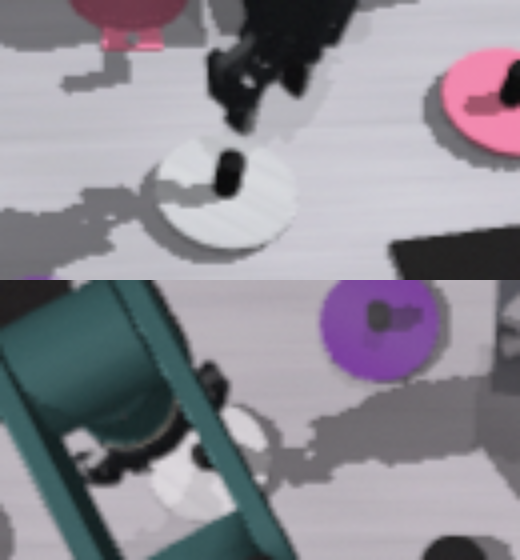

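carry_out(rows=[5, 8, -4, 0, 0, 0, 5, 8, -4, 0, 0, 0, 3, 8, -2, 0, 0, 0, 0, 8, 0, 0, 0, 0, 0, 0, 0, 0, 0, 0, 0, 0, 0, 0, 0, 0])

```text
time_s: 2.7
tool_pos: [0.4885, 0.3109, 0.0834]
ee_rot: [-0.629, 0.322, -0.325, 0.629]
contact_force: [-0.1, -0.6, -0.1]
width: 0.0499
```

```bash
python3 -c "
from h import *
s=show(); plan(s,(.487,.319,.026),-55,8,8)"
```

```text
t 2.7 pos [0.4885 0.3109 0.0834] yaw -54.4 F [-0.1 -0.6 -0.1] w 49.9 j [ 0.47  0.22  1.51 -0.    1.4   1.42]
[-1.1, 7.9, 0.5, -0.2, 0.6, 0.2, -1.0, 7.9, 0.5, 0.0, -0.0, 0.0, -1.0, 7.9, 0.5, 0.0, -0.0, 0.0, -1.0, 7.9, 0.4, 0.0, -0.0, 0.0, -1.0, 7.9, 0.5, 0.0, -0.0, 0.0, -1.1, 7.9, 0.4, 0.0, -0.0, 0.0, -1.0, 7.9, 0.5, 0.0, -0.0, 0.0, -0.3, 2.1, 0.1, 0.0, -0.0, 0.0]
end [0.487 0.319 0.026] err [-0.  0.  0.]
```

carry_out(rows=[-2, 4, 1, 0, -0.5, 0, -2, 4, 1, 0, 0, 0, 0, 3, 0, 0, 0, 0, 0, 0, 0, 0, 0, 0, 0, 0, 0, 0, 0, 0])

```text
time_s: 3.12
tool_pos: [0.4883, 0.3161, 0.072]
ee_rot: [-0.629, 0.319, -0.322, 0.631]
contact_force: [-0.4, 0.4, -0.2]
width: 0.0498
```

```bash
python3 -c "
from h import *
s=show(); plan(s,(.487,.319,.026),-55,8,8)"
```

```text
t 3.12 pos [0.4883 0.3161 0.072 ] yaw -53.9 F [-0.4  0.4 -0.2] w 49.8 j [ 0.48  0.24  1.52 -0.    1.38  1.42]
[-0.6, 8.0, 0.1, -0.3, 1.1, 0.2, -0.5, 8.0, 0.1, 0.0, -0.0, 0.0, -0.6, 8.0, 0.1, 0.0, -0.0, 0.0, -0.5, 8.0, 0.1, 0.0, -0.0, 0.0, -0.6, 8.0, 0.1, 0.0, -0.0, 0.0, -0.4, 6.0, 0.1, 0.0, -0.0, 0.0, 0.0, -0.0, 0.0, 0.0, -0.0, 0.0, 0.0, -0.0, 0.0, 0.0, -0.0, 0.0]
end [0.487 0.319 0.026] err [ 0. -0.  0.]
```

carry_out(rows=[-1, 7, 0, 0, 0, 0, -1, 7, 0, 0, 0, 0, -1, 7, 0, 0, 0, 0, 0, 7, 0, 0, 0, 0, 0, 6, 0, 0, 0, 0, 0, 3, 0, 0, 0, 0, 0, 0, 0, 0, 0, 0, 0, 0, 0, 0, 0, 0])

```text
time_s: 3.78
tool_pos: [0.4858, 0.3191, 0.0298]
ee_rot: [-0.63, 0.319, -0.322, 0.631]
contact_force: [-0.3, 0.9, 0.6]
width: 0.0501
```

```bash
python3 -c "
from h import *
from cell import eyes
s=show(); plan(s,(.487,.319,.026),-55,4,8)
a=eyes.grab_frame('scene')['pixels'];b=eyes.grab_frame('top')['pixels']
cv2.imwrite('pics/p2.png',np.vstack([cv2.resize(a[150:220,330:460],None,fx=4,fy=4),cv2.resize(b[170:240,210:340],None,fx=4,fy=4)]))"
```

```text
t 3.78 pos [0.4858 0.3191 0.0298] yaw -53.8 F [-0.3  0.9  0.6] w 50.1 j [ 0.49  0.28  1.56 -0.    1.3   1.43]
[0.8, 3.8, 0.9, -0.2, 1.2, 0.2, -0.0, -0.0, 0.0, 0.0, -0.0, 0.0, -0.0, -0.0, 0.0, 0.0, -0.0, 0.0, -0.0, -0.0, 0.0, 0.0, -0.0, 0.0]
end [0.487 0.319 0.026] err [0. 0. 0.]
```

View pics/p2.png

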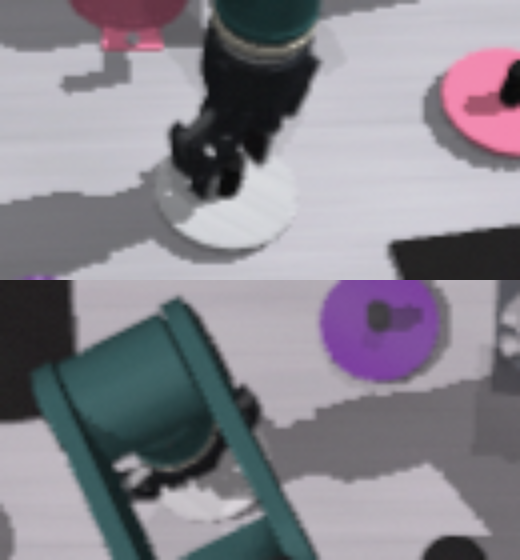

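carry_out(rows=[0.8, 3, 0.9, 0, 0, 0, 0, 0, 0, 0, 0, 0])

```text
time_s: 4.05
tool_pos: [0.4879, 0.3193, 0.0279]
ee_rot: [-0.63, 0.318, -0.322, 0.631]
contact_force: [-0.1, -0.8, 0.3]
width: 0.0503
```

carry_out(rows=[0, 0, 0, 0, 0, 0, 0, 0, 0, 0, 0, 0, 0, 0, 0, 0, 0, 0, 0, 0, 0, 0, 0, 0, 0, 0, 0, 0, 0, 0, 0, 0, 0, 0, 0, 0], fingers=0, force=60)

```text
time_s: 4.55
tool_pos: [0.4887, 0.3195, 0.0289]
ee_rot: [-0.629, 0.318, -0.323, 0.632]
contact_force: [-0.4, 0.4, 0.2]
width: 0.0202
```

```bash
python3 -c "
from h import *
s=show(); plan(s,(.5745,-.0725,.2),-55,4,8)"
```

```text
t 4.55 pos [0.4887 0.3195 0.0289] yaw -53.9 F [-0.4  0.4  0.2] w 20.2 j [ 0.48  0.28  1.56 -0.    1.29  1.42]
[6.7, -3.1, -2.9, -0.4, 1.1, 0.2, 6.8, -3.1, -2.8, -0.0, 0.0, 0.0, 6.8, -3.1, -2.8, -0.0, 0.0, 0.0, 6.8, -3.1, -2.8, -0.0, 0.0, 0.0]
end [0.4951 0.2908 0.0413] err [  79.4 -363.3  158.7]
```

carry_out(rows=[0, -5, 0, 0, 0, 0, 0, -10, 0, 0, 0, 0, 0, -20, 0, 0, 0, 0, 0, -30, 0, 0, 0, 0, 0, -30, 0, 0, 0, 0, 0, -30, 0, 0, 0, 0, 0, -30, 0, 0, 0, 0, 0, -20, 0, 0, 0, 0])

```text
time_s: 5.22
tool_pos: [0.4814, 0.3166, 0.2036]
ee_rot: [0.636, -0.323, 0.318, -0.625]
contact_force: [1.0, 0.7, -1.5]
width: 0.0202
```

```bash
python3 -c "
from h import *
from cell import eyes
s=show(); plan(s,(.5745,-.0725,.22),-55,8,30)
a=eyes.grab_frame('scene')['pixels']
cv2.imwrite('pics/p3.png',a)"
```

```text
t 5.22 pos [0.4814 0.3166 0.2036] yaw -53.8 F [ 1.   0.7 -1.5] w 20.2 j [ 0.48  0.16  1.34 -0.    1.65  1.42]
[27.7, -1.0, -11.6, 0.9, 1.2, 0.0, 27.9, -1.2, -11.0, 0.0, -0.0, 0.0, 27.9, -1.2, -11.0, 0.0, -0.0, 0.0, 27.9, -1.2, -11.0, 0.0, -0.0, 0.0, 27.9, -1.2, -11.0, 0.0, -0.0, 0.0, 27.9, -1.2, -11.0, 0.0, -0.0, 0.0, 27.9, -1.2, -11.0, 0.0, -0.0, 0.0, 27.9, -1.2, -11.0, 0.0, -0.0, 0.0]
end [0.5372 0.0832 0.2134] err [  37.3 -155.7    6.6]
```

View pics/p3.png

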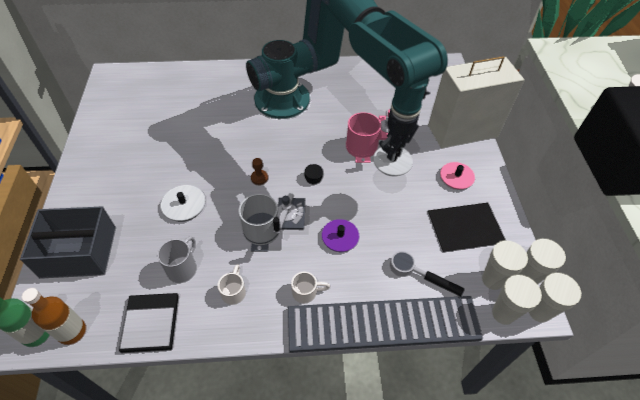

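carry_out(rows=[0, -15, 0, 0.9, 0, 0, 15, -10, -6, 0, 0, 0, 28, 0, -11, 0, 0, 0, 28, 0, -11, 0, 0, 0, 28, 0, -11, 0, 0, 0, 28, 0, -11, 0, 0, 0, 28, 0, -11, 0, 0, 0, 28, 0, -11, 0, 0, 0])

```text
time_s: 5.93
tool_pos: [0.5311, 0.127, 0.2353]
ee_rot: [-0.628, 0.314, -0.317, 0.637]
contact_force: [1.0, -0.7, -2.6]
width: 0.0205
```

```bash
python3 -c "
from h import *
s=show(); plan(s,(.5745,-.0725,.225),-55,8,25)"
```

```text
t 5.93 pos [0.5311 0.127  0.2353] yaw -53.0 F [ 1.  -0.7 -2.6] w 20.5 j [0.13 0.07 1.38 0.01 1.68 1.05]
[22.7, 1.1, -10.4, -0.7, 2.0, -0.2, 23.0, 1.3, -9.6, -0.0, -0.0, 0.0, 23.0, 1.3, -9.6, -0.0, -0.0, 0.0, 23.0, 1.3, -9.6, -0.0, -0.0, 0.0, 23.0, 1.2, -9.7, -0.0, -0.0, 0.0, 23.0, 1.3, -9.6, -0.0, -0.0, 0.0, 23.0, 1.2, -9.6, -0.0, -0.0, 0.0, 23.0, 1.3, -9.7, -0.0, -0.0, 0.0]
end [ 0.5735 -0.068   0.2252] err [ 1.  -4.5 -0.2]
```

carry_out(rows=[22, 0, -10, -0.5, 0, 0, 23, 0, -10, 0, 0, 0, 23, 0, -10, 0, 0, 0, 23, 0, -10, 0, 0, 0, 23, 0, -10, 0, 0, 0, 23, 0, -10, 0, 0, 0, 15, 0, -7, 0, 0, 0, 5, 0, -2, 0, 0, 0])

```text
time_s: 6.6
tool_pos: [0.5663, -0.0537, 0.2281]
ee_rot: [0.632, -0.322, 0.314, -0.631]
contact_force: [0.4, 0.1, -2.5]
width: 0.02
```

carry_out(rows=[0, 0, 0, 0, 0, 0, 0, 0, 0, 0, 0, 0])

```text
time_s: 6.77
tool_pos: [0.5654, -0.0545, 0.2266]
ee_rot: [0.632, -0.324, 0.314, -0.631]
contact_force: [-0.2, 0.2, -1.8]
width: 0.0204
```

```bash
python3 -c "
from h import *
from cell import eyes
s=show(); plan(s,(.5745,-.0725,.16),-55,4,10); print(R.from_quat(s['ee_rot']).as_matrix().round(3))
a=eyes.grab_frame('scene')['pixels'];b=eyes.grab_frame('top')['pixels']
cv2.imwrite('pics/s4.png',a);cv2.imwrite('pics/t4.png',b)
cv2.imwrite('pics/p4.png',cv2.resize(a[150:260,200:330],None,fx=5,fy=5,interpolation=cv2.INTER_CUBIC))
cv2.imwrite('pics/p4t.png',cv2.resize(b[140:230,310:430],None,fx=6,fy=6,interpolation=cv2.INTER_CUBIC))"
```

```text
t 6.77 pos [ 0.5654 -0.0545  0.2266] yaw -53.6 F [-0.2  0.2 -1.8] w 20.4 j [-0.2   0.14  1.32  0.    1.69  0.74]
[3.0, 9.5, -0.4, 0.5, 1.4, -0.7, 2.8, 9.6, -0.4, -0.0, 0.0, 0.0, 2.9, 9.6, -0.4, -0.0, 0.0, 0.0, 2.9, 9.6, -0.4, -0.0, 0.0, 0.0]
end [ 0.5707 -0.0649  0.1883] err [  3.8  -7.6 -28.3]
[[ 0.594 -0.013  0.805]
 [-0.805  0.004  0.594]
 [-0.012 -1.    -0.008]]
```

View pics/p4.png

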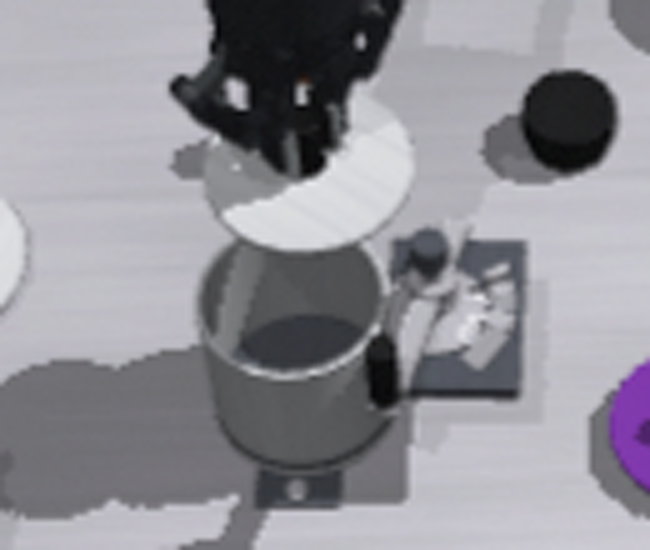

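View pics/p4t.png

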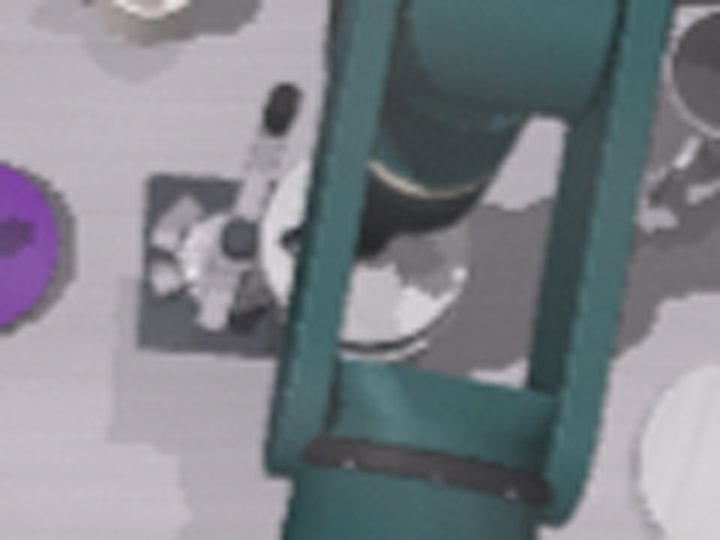

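```bash
python3 - <<'E'
from h import *
z=.2266-.0107
def fit(n,L,Rr,B,f,off,z,r=.056):
    b=np.array([unz(L,0,f,off)[0],unz(Rr,0,f,off)[0],unz(0,B,f,off)[1]])
    s=least_squares(lambda v:ext(n,v[0],v[1],z,r)[[0,1,3]]-b,[.57,-.05]); print(n,s.x,s.fun.round(2))
fit("scene",204,414,250,5,(200,150),z-.003)
fit("top",262,469,354,6,(310,140),z)
E
```

```text
scene [ 0.56175709 -0.05328042] [-0.05  0.05 -0.  ]
top [ 0.55834886 -0.05624081] [-0.34  0.34 -0.01]
```

carry_out(rows=[3, 5, -0.3, 0.5, 0, -0.7, 3, 8, -0.3, 0, 0, 0, 4, 8, -0.4, 0, 0, 0, 4, 8, -0.4, 0, 0, 0, 4, 8, -0.4, 0, 0, 0, 3, 6, 0, 0, 0, 0, 0, 5, 0, 0, 0, 0, 0, 0, 0, 0, 0, 0])

```text
time_s: 7.53
tool_pos: [0.5769, -0.0672, 0.1741]
ee_rot: [-0.632, 0.316, -0.315, 0.633]
contact_force: [-0.6, -0.8, -3.5]
width: 0.02
```

```bash
python3 -c "
from h import *
s=show(); plan(s,(.578,-.0725,.151),-55,4,10); print(R.from_quat(s['ee_rot']).as_matrix().round(3))"
```

```text
t 7.53 pos [ 0.5769 -0.0672  0.1741] yaw -53.0 F [-0.6 -0.8 -3.5] w 20.0 j [-0.21  0.17  1.39  0.    1.58  0.71]
[2.1, 9.7, -1.0, -0.1, 2.0, -0.1, 2.1, 9.7, -0.9, 0.0, -0.0, 0.0, 0.8, 3.7, -0.4, 0.0, -0.0, 0.0, -0.0, 0.0, 0.0, 0.0, -0.0, 0.0]
end [ 0.578  -0.0725  0.151 ] err [ 0.  0. -0.]
[[ 0.601  0.     0.799]
 [-0.799  0.002  0.601]
 [-0.002 -1.     0.001]]
```

carry_out(rows=[2, 6, -1, 0, 0, 0, 2, 6, -1, 0, 0, 0, 1, 6, 0, 0, 0, 0, 0, 3, 0, 0, 0, 0, 0, 0, 0, 0, 0, 0, 0, 0, 0, 0, 0, 0])

```text
time_s: 8.03
tool_pos: [0.5784, -0.0731, 0.1504]
ee_rot: [-0.632, 0.316, -0.315, 0.633]
contact_force: [0.7, -1.1, -1.6]
width: 0.0202
```

```bash
python3 -c "
from h import *
from cell import eyes
s=show(); print(R.from_quat(s['ee_rot']).as_matrix().round(3))
a=eyes.grab_frame('scene')['pixels'];b=eyes.grab_frame('top')['pixels']
cv2.imwrite('pics/p5.png',cv2.resize(a[180:250,225:305],None,fx=8,fy=8,interpolation=cv2.INTER_CUBIC))
cv2.imwrite('pics/p5t.png',cv2.resize(b[150:220,330:420],None,fx=8,fy=8,interpolation=cv2.INTER_CUBIC))"
```

```text
t 8.03 pos [ 0.5784 -0.0731  0.1504] yaw -53.1 F [ 0.7 -1.1 -1.6] w 20.2 j [-0.22  0.19  1.42  0.    1.54  0.7 ]
[[ 0.601 -0.001  0.799]
 [-0.799  0.002  0.601]
 [-0.002 -1.     0.001]]
```

View pics/p5.png

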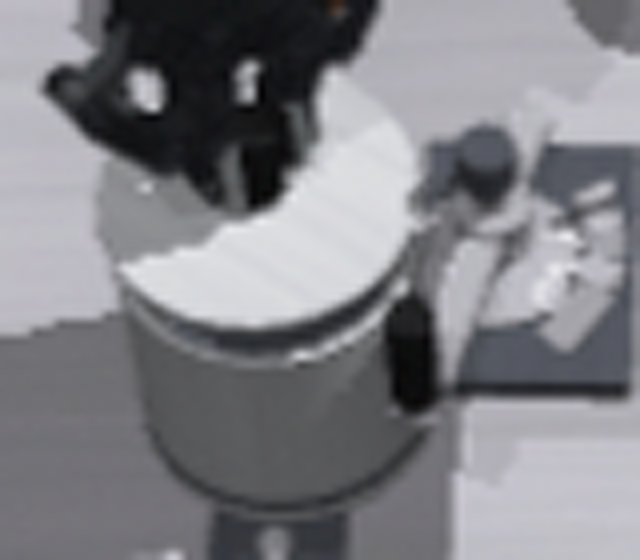

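View pics/p5t.png

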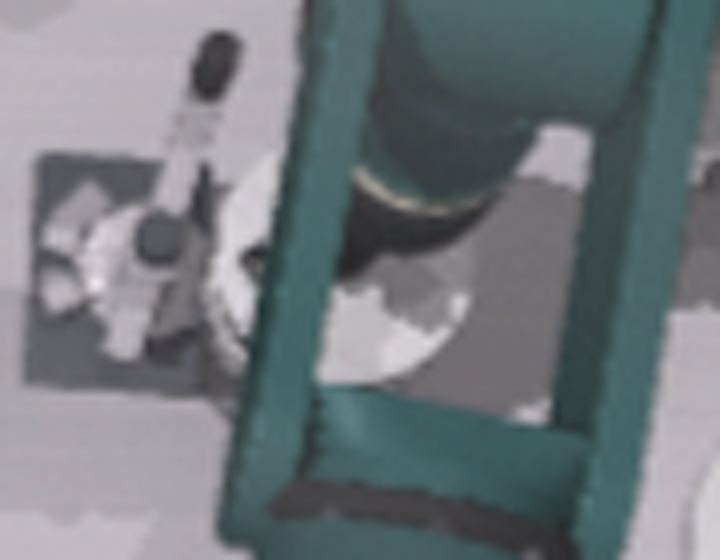

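```bash
python3 - <<'E'
from h import *
z=.1504-.0107
def fit(n,L,Rr,B,f,off,z,r=.056):
    b=np.array([unz(L,0,f,off)[0],unz(Rr,0,f,off)[0],unz(0,B,f,off)[1]])
    s=least_squares(lambda v:ext(n,v[0],v[1],z,r)[[0,1,3]]-b,[.57,-.05]); print(n,s.x,s.fun.round(2))
fit("scene",97,417,328,8,(225,180),z)
fit("scene",97,417,355,8,(225,180),.11,.055)
fit("top",204,472,388,8,(330,150),z)
E
```

```text
scene [ 0.5777875 -0.0722671] [-0.28  0.28 -0.02]
scene [ 0.57046637 -0.07508979] [ 0.51 -0.51  0.03]
top [ 0.57566554 -0.07270488] [ 0.28 -0.28  0.  ]
```

carry_out(rows=[-1.2, 3, -1.6, 0, 0, 0, 0, 3, 0, 0, 0, 0, 0, 2, 0, 0, 0, 0, 0, 0, 0, 0, 0, 0])

```text
time_s: 8.47
tool_pos: [0.5771, -0.073, 0.1436]
ee_rot: [-0.632, 0.315, -0.316, 0.634]
contact_force: [-0.9, -0.8, -2.8]
width: 0.0207
```

carry_out(rows=[0, 2, 0, 0, 0, 0, 0, 2, 0, 0, 0, 0, 0, 0, 0, 0, 0, 0])

```text
time_s: 8.72
tool_pos: [0.5771, -0.0729, 0.1393]
ee_rot: [-0.632, 0.315, -0.316, 0.634]
contact_force: [-0.6, 0.1, -2.2]
width: 0.0203
```

```bash
python3 -c "
from h import *
show()"
```

```text
t 8.72 pos [ 0.5771 -0.0729  0.1393] yaw -53.0 F [-0.6  0.1 -2.2] w 20.3 j [-0.22  0.19  1.44  0.    1.51  0.7 ]
```

carry_out(rows=[-0.5, 2, -0.6, 0, 0, 0, 0, 2, 0, 0, 0, 0, 0, 0, 0, 0, 0, 0])

```text
time_s: 8.97
tool_pos: [0.5763, -0.0728, 0.1349]
ee_rot: [-0.632, 0.315, -0.316, 0.634]
contact_force: [-0.2, -0.1, -2.6]
width: 0.0197
```

carry_out(rows=[0, 2, 0, 0, 0, 0, 0, 1, 0, 0, 0, 0, 0, 0, 0, 0, 0, 0])

```text
time_s: 9.22
tool_pos: [0.5763, -0.0728, 0.1314]
ee_rot: [-0.632, 0.315, -0.316, 0.634]
contact_force: [0.5, 0.0, -1.9]
width: 0.0204
```

carry_out(rows=[0, 2, 0, 0, 0, 0, 0, 1, 0, 0, 0, 0, 0, 0, 0, 0, 0, 0])

```text
time_s: 9.47
tool_pos: [0.5763, -0.0728, 0.1282]
ee_rot: [-0.632, 0.315, -0.316, 0.634]
contact_force: [0.5, -0.1, -1.7]
width: 0.0205
```

carry_out(rows=[0, 1, 0, 0, 0, 0, 0, 1, 0, 0, 0, 0, 0, 0, 0, 0, 0, 0])

```text
time_s: 9.72
tool_pos: [0.5765, -0.0728, 0.1271]
ee_rot: [-0.632, 0.315, -0.317, 0.634]
contact_force: [-0.4, 0.8, -1.8]
width: 0.0201
```

```bash
python3 -c "
from h import *
show()"
```

```text
t 9.72 pos [ 0.5765 -0.0728  0.1271] yaw -53.0 F [-0.4  0.8 -1.8] w 20.1 j [-0.22  0.2   1.46  0.    1.49  0.7 ]
```

carry_out(rows=[0, 1, 0, 0, 0, 0, 0, 1, 0, 0, 0, 0, 0, 0, 0, 0, 0, 0])

```text
time_s: 9.97
tool_pos: [0.5768, -0.0729, 0.127]
ee_rot: [-0.632, 0.314, -0.317, 0.634]
contact_force: [0.5, 0.2, -2.4]
width: 0.0205
```

```bash
python3 -c "
from h import *
from cell import eyes
show()
a=eyes.grab_frame('scene')['pixels']
cv2.imwrite('pics/p6.png',cv2.resize(a[180:250,225:305],None,fx=8,fy=8,interpolation=cv2.INTER_CUBIC))"
```

```text
t 9.97 pos [ 0.5768 -0.0729  0.127 ] yaw -53.0 F [ 0.5  0.2 -2.4] w 20.5 j [-0.22  0.19  1.46  0.    1.48  0.7 ]
```

View pics/p6.png

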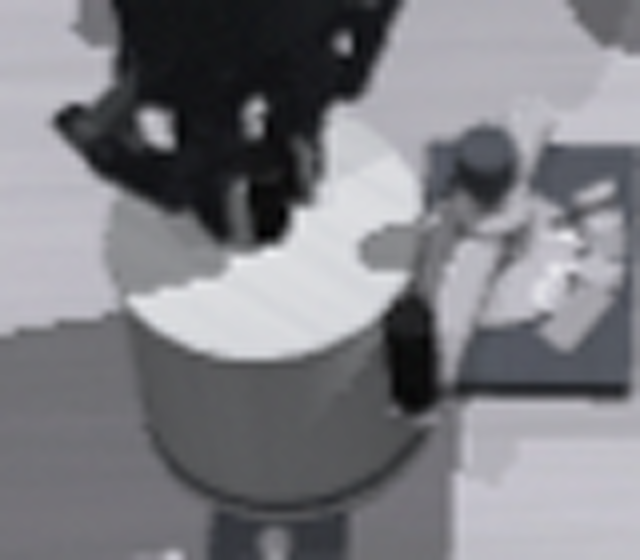

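carry_out(rows=[0, 0, 0, 0, 0, 0, 0, 0, 0, 0, 0, 0, 0, 0, 0, 0, 0, 0, 0, 0, 0, 0, 0, 0], fingers=45)

```text
time_s: 10.35
tool_pos: [0.5779, -0.0732, 0.127]
ee_rot: [-0.631, 0.313, -0.318, 0.634]
contact_force: [-0.5, 0.1, 0.6]
width: 0.0447
```

carry_out(rows=[0, -6, 0, 0, 0, 0, 0, -12, 0, 0, 0, 0, 0, -20, 0, 0, 0, 0, 0, -20, 0, 0, 0, 0, 0, -20, 0, 0, 0, 0, 0, -10, 0, 0, 0, 0, 0, 0, 0, 0, 0, 0])

```text
time_s: 10.93
tool_pos: [0.5771, -0.0732, 0.2228]
ee_rot: [-0.631, 0.313, -0.319, 0.634]
contact_force: [-1.1, -0.2, -0.4]
width: 0.045
```

```bash
python3 -c "
from h import *
from cell import eyes
s=show(); plan(s,(.6564,-.0195,.225),-109,8,20)
a=eyes.grab_frame('scene')['pixels'];b=eyes.grab_frame('top')['pixels']
cv2.imwrite('pics/p7.png',cv2.resize(a[180:250,225:305],None,fx=8,fy=8,interpolation=cv2.INTER_CUBIC))
cv2.imwrite('pics/p7t.png',cv2.resize(b[150:220,330:420],None,fx=8,fy=8,interpolation=cv2.INTER_CUBIC))"
```

```text
t 10.93 pos [ 0.5771 -0.0732  0.2228] yaw -53.0 F [-1.1 -0.2 -0.4] w 45.0 j [-0.22  0.15  1.31  0.    1.66  0.7 ]
[1.0, -0.3, 20.0, -0.1, 7.0, 0.0, -1.4, -0.3, 19.9, -0.1, 7.0, 0.0, -3.9, -0.4, 19.6, -0.1, 7.0, 0.0, -6.2, -0.4, 19.0, -0.1, 7.0, 0.0, -6.8, -0.4, 14.3, -0.0, 7.0, 0.0, 0.0, 0.0, 0.0, -0.1, 7.0, 0.0, 0.0, 0.0, 0.0, -0.1, 7.0, 0.1, 0.0, 0.0, 0.0, 0.0, 7.0, 0.0]
end [ 0.6564 -0.0195  0.225 ] err [ 0. -0. -0.]
```

View pics/p7.png

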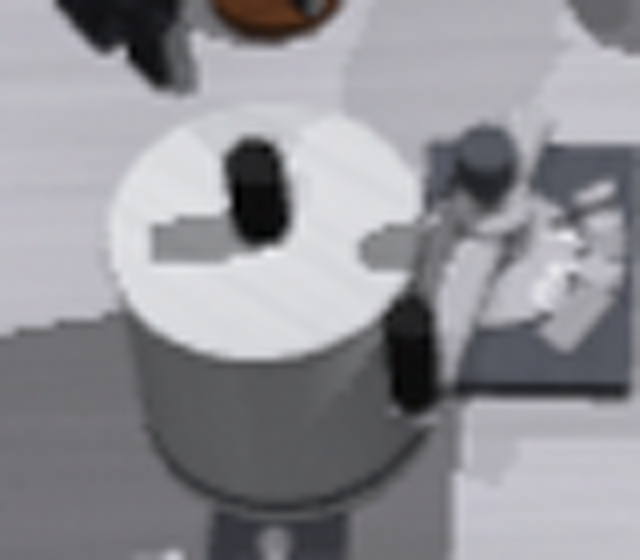

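View pics/p7t.png

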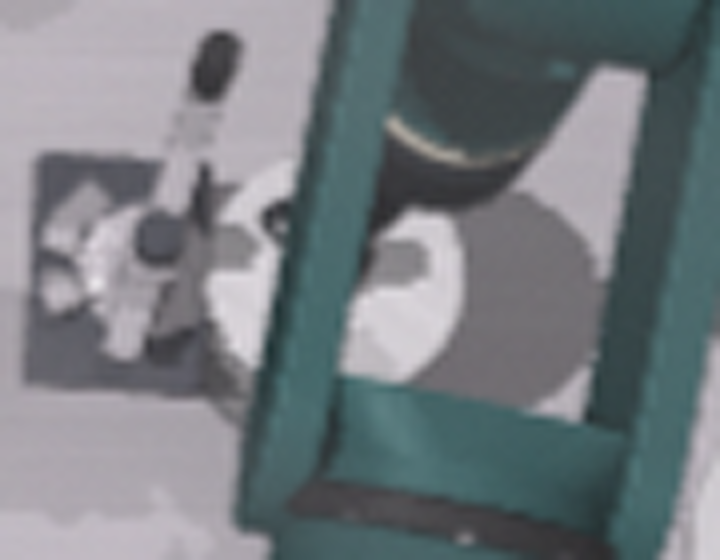

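carry_out(rows=[1, 0, 18, 0, 7, 0, -1, 0, 18, 0, 7, 0, -4, 0, 18, 0, 7, 0, -6, 0, 16, 0, 7, 0, -5, 0, 10, 0, 7, 0, 0, 0, 0, 0, 7, 0, 0, 0, 0, 0, 7, 0, 0, 0, 0, 0, 5, 0], fingers=38)

```text
time_s: 11.7
tool_pos: [0.642, -0.0233, 0.2047]
ee_rot: [-0.417, 0.579, -0.569, 0.408]
contact_force: [-0.1, 0.1, 0.6]
width: 0.0381
```

```bash
python3 -c "
from h import *
s=show(); plan(s,(.6564,-.0195,.2),-109,8,10)"
```

```text
t 11.7 pos [ 0.642  -0.0233  0.2047] yaw -108.6 F [-0.1  0.1  0.6] w 38.1 j [-0.13  0.31  1.16  0.    1.69  1.77]
[-5.2, 2.9, 8.0, 1.1, 0.4, 0.1, -3.0, 1.6, 4.5, -0.0, 0.0, 0.0, -0.0, 0.0, -0.0, -0.0, 0.0, 0.0, -0.0, 0.0, -0.0, -0.0, 0.0, 0.0, -0.0, 0.0, -0.0, -0.0, 0.0, 0.0, -0.0, 0.0, -0.0, -0.0, 0.0, 0.0, -0.0, 0.0, -0.0, -0.0, 0.0, 0.0, -0.0, 0.0, -0.0, -0.0, 0.0, 0.0]
end [ 0.6564 -0.0195  0.2   ] err [-0.  0. -0.]
```

carry_out(rows=[-2, 0, 3, 1, 0, 0, -2, 0, 3, 0, 0, 0, -2, 0, 3, 0, 0, 0, -2, 0, 3, 0, 0, 0, 0, 0, 0, 0, 0, 0, 0, 0, 0, 0, 0, 0])

```text
time_s: 12.2
tool_pos: [0.655, -0.0186, 0.1971]
ee_rot: [-0.418, 0.575, -0.571, 0.411]
contact_force: [0.8, -0.4, 0.5]
width: 0.0379
```

```bash
python3 -c "
from h import *
from cell import eyes
s=show(); plan(s,(.6564,-.0195,.148),-109,8,10)
a=eyes.grab_frame('scene')['pixels'];b=eyes.grab_frame('top')['pixels']
cv2.imwrite('pics/p8.png',cv2.resize(a[180:250,225:305],None,fx=8,fy=8,interpolation=cv2.INTER_CUBIC))
cv2.imwrite('pics/p8t.png',cv2.resize(b[130:200,330:420],None,fx=8,fy=8,interpolation=cv2.INTER_CUBIC))"
```

```text
t 12.2 pos [ 0.655  -0.0186  0.1971] yaw -108.2 F [ 0.8 -0.4  0.5] w 37.9 j [-0.11  0.34  1.14 -0.    1.67  1.77]
[0.0, 10.0, 0.4, 0.6, 0.8, 0.2, 0.1, 10.0, 0.3, 0.0, -0.0, 0.0, 0.1, 10.0, 0.4, 0.0, -0.0, 0.0, 0.0, 10.0, 0.3, 0.0, -0.0, 0.0, 0.1, 9.1, 0.4, 0.0, -0.0, 0.0, -0.0, 0.0, -0.0, 0.0, -0.0, 0.0, -0.0, 0.0, -0.0, 0.0, -0.0, 0.0, -0.0, 0.0, -0.0, 0.0, -0.0, 0.0]
end [ 0.6564 -0.0195  0.148 ] err [-0.  0. -0.]
```

View pics/p8.png

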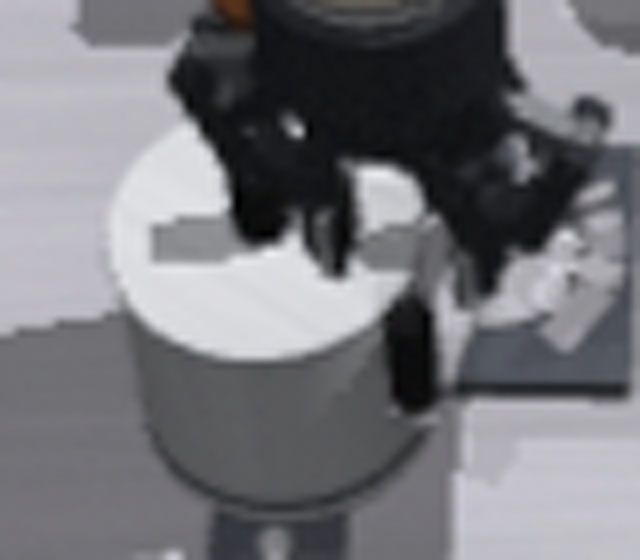

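View pics/p8t.png

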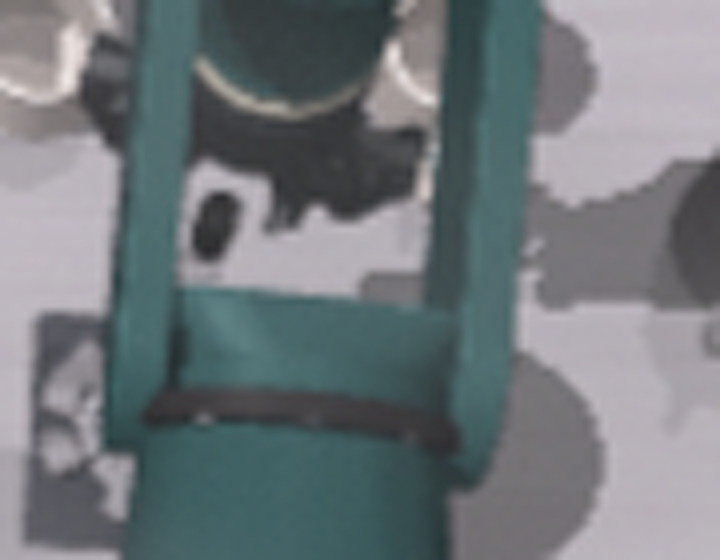

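carry_out(rows=[0, 7, 0.3, 0.5, 0, 0, 0, 7, 0.3, 0, 0, 0, 0, 7, 0.3, 0, 0, 0, 0, 7, 0.3, 0, 0, 0, 0, 7, 0, 0, 0, 0, 0, 6, 0, 0, 0, 0, 0, 3, 0, 0, 0, 0, 0, 0, 0, 0, 0, 0])

```text
time_s: 12.97
tool_pos: [0.655, -0.0196, 0.148]
ee_rot: [0.416, -0.573, 0.573, -0.413]
contact_force: [-0.4, 0.2, 0.2]
width: 0.0381
```

```bash
python3 -c "
from h import *
from cell import eyes
s=show(); plan(s,(.6564,-.0195,.148),-109,2,10)
a=eyes.grab_frame('scene')['pixels']
cv2.imwrite('pics/p9.png',cv2.resize(a[180:250,225:305],None,fx=8,fy=8,interpolation=cv2.INTER_CUBIC))"
```

```text
t 12.97 pos [ 0.655  -0.0196  0.148 ] yaw -108.2 F [-0.4  0.2  0.2] w 38.1 j [-0.11  0.35  1.22 -0.    1.57  1.77]
[-0.5, -0.0, 1.3, 0.1, 0.8, 0.3, 0.0, -0.0, 0.0, 0.0, -0.0, -0.0]
end [ 0.6564 -0.0195  0.148 ] err [ 0. -0.  0.]
```

View pics/p9.png

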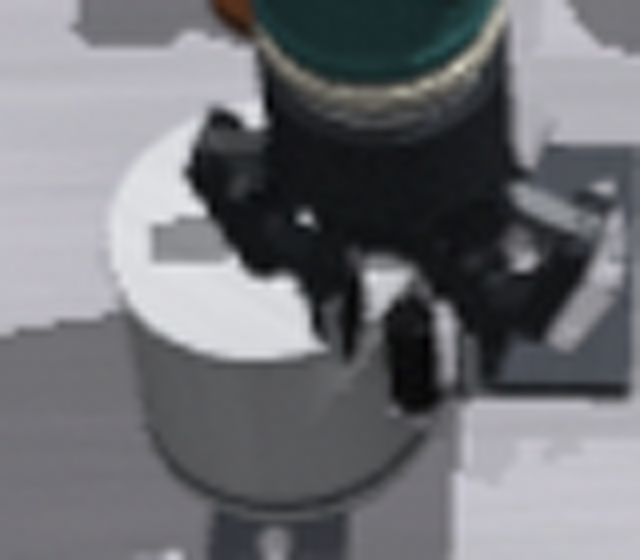

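carry_out(rows=[-0.3, 0, 1, 0, 0, 0, 0, 0, 0, 0, 0, 0, 0, 0, 0, 0, 0, 0, 0, 0, 0, 0, 0, 0], fingers=20.5, force=20)

```text
time_s: 13.35
tool_pos: [0.6569, -0.0197, 0.1494]
ee_rot: [0.416, -0.572, 0.574, -0.413]
contact_force: [0.3, -0.5, 0.4]
width: 0.0203
```

```bash
cat >> h.py <<'E'
AX=np.array([.580,.0068]); YAW0=-4.0
def lat(target=None,n=8,dz=0,z=None,rad=.080,turn=7,step=2.0,axis=None):
    s=show(); ax=AX if axis is None else np.array(axis); d=s["tool_pos"][:2]-ax; th=np.arctan2(d[1],d[0]); r=np.hypot(*d)
    F=s["contact_force"]; t=np.array([-np.sin(th),np.cos(th)]); rr=np.array([np.cos(th),np.sin(th)])
    print("theta world",round(np.degrees(th),1),"latch rad",round(th-np.radians(YAW0),3),"r",round(r*1000,1),"Ft",round(float(F[:2]@t),1),"Fr",round(float(F[:2]@rr),1),"Fz",round(float(F[2]),1))
    print("yaw wanted",round(np.degrees(th)-90,1))
    return s
E
python3 -c "
from h import *
lat()"
```

```text
t 13.35 pos [ 0.6569 -0.0197  0.1494] yaw -108.2 F [ 0.3 -0.5  0.4] w 20.3 j [-0.11  0.35  1.22 -0.    1.57  1.78]
theta world -19.0 latch rad -0.262 r 81.4 Ft -0.4 Fr 0.4 Fz 0.4
yaw wanted -109.0
```

carry_out(rows=[-1.4, 0, -0.2, 0, -1, 0, -1.4, 0, -0.2, 0, -1, 0, -1.4, 0, -0.2, 0, -1, 0, -1.4, 0, -0.2, 0, -1, 0, -1.4, 0, 0, 0, -1, 0, -1.4, 0, 0, 0, -1, 0])

```text
time_s: 13.85
tool_pos: [0.6591, -0.0115, 0.1506]
ee_rot: [0.447, -0.547, 0.55, -0.446]
contact_force: [-0.1, -0.9, -0.3]
width: 0.0207
```

```bash
python3 -c "
from h import *
lat()"
```

```text
t 13.85 pos [ 0.6591 -0.0115  0.1506] yaw -101.7 F [-0.1 -0.9 -0.3] w 20.7 j [-0.1   0.36  1.21 -0.01  1.57  1.67]
theta world -13.0 latch rad -0.158 r 81.2 Ft -0.9 Fr 0.1 Fz -0.3
yaw wanted -103.0
```

carry_out(rows=[-2.1, 0, -0.2, 0, -1.4, 0, -2.1, 0, -0.2, 0, -1.4, 0, -2.1, 0, -0.2, 0, -1.4, 0, -2.1, 0, -0.2, 0, -1.4, 0, -2.1, 0, 0, 0, -1.4, 0, -2.1, 0, 0, 0, -1.4, 0])

```text
time_s: 14.35
tool_pos: [0.6607, 0.0022, 0.1508]
ee_rot: [0.49, -0.508, 0.512, -0.489]
contact_force: [0.7, -0.9, 0.1]
width: 0.0203
```

```bash
python3 -c "
from h import *
lat()"
```

```text
t 14.35 pos [0.6607 0.0022 0.1508] yaw -92.4 F [ 0.7 -0.9  0.1] w 20.3 j [-0.08  0.36  1.21 -0.01  1.57  1.53]
theta world -3.3 latch rad 0.013 r 80.8 Ft -0.9 Fr 0.7 Fz 0.1
yaw wanted -93.3
```

carry_out(rows=[-1.5, 0, -0.2, 0, -1, 0, -1.5, 0, 0, 0, -1, 0, -1.5, 0, -0.1, 0, -1, 0, -1.5, 0, 0, 0, -1, 0])

```text
time_s: 14.68
tool_pos: [0.6605, 0.0093, 0.1508]
ee_rot: [0.51, -0.489, 0.493, -0.508]
contact_force: [-0.3, -0.4, -1.9]
width: 0.0203
```

carry_out(rows=[-1.5, 0, -0.1, 0, -1, 0, -1.5, 0, 0, 0, -1, 0, -1.5, 0, -0.1, 0, -1, 0, -1.5, 0, 0, 0, -1, 0])

```text
time_s: 15.02
tool_pos: [0.6599, 0.0159, 0.1508]
ee_rot: [0.528, -0.469, 0.473, -0.527]
contact_force: [0.1, -0.6, -0.2]
width: 0.0206
```

```bash
python3 -c "
from h import *
lat()"
```

```text
t 15.02 pos [0.6599 0.0159 0.1508] yaw -83.5 F [ 0.1 -0.6 -0.2] w 20.6 j [-0.06  0.36  1.21 -0.01  1.57  1.4 ]
theta world 6.5 latch rad 0.183 r 80.5 Ft -0.6 Fr 0.1 Fz -0.2
yaw wanted -83.5
```

carry_out(rows=[-1.5, 0, -0.1, 0, -1, 0, -1.5, 0, 0, 0, -1, 0, -1.5, 0, -0.1, 0, -1, 0, -1.5, 0, 0, 0, -1, 0])

```text
time_s: 15.35
tool_pos: [0.6588, 0.0224, 0.1508]
ee_rot: [0.546, -0.448, 0.452, -0.545]
contact_force: [0.1, 0.0, -0.6]
width: 0.0204
```

carry_out(rows=[-1.5, 0, -0.1, 0, -1, 0, -1.5, 0, 0, 0, -1, 0, -1.5, 0, -0.1, 0, -1, 0, -1.5, 0, 0, 0, -1, 0])

```text
time_s: 15.68
tool_pos: [0.6572, 0.0289, 0.1509]
ee_rot: [0.563, -0.426, 0.43, -0.562]
contact_force: [-0.3, 0.3, -0.4]
width: 0.0204
```

```bash
python3 -c "
from h import *
lat()"
```

```text
t 15.68 pos [0.6572 0.0289 0.1509] yaw -74.6 F [-0.3  0.3 -0.4] w 20.4 j [-0.04  0.35  1.22 -0.01  1.57  1.26]
theta world 16.0 latch rad 0.349 r 80.3 Ft 0.4 Fr -0.2 Fz -0.4
yaw wanted -74.0
```

```bash
python3 -c "
from h import *
from cell import eyes
a=eyes.grab_frame('scene')['pixels']
cv2.imwrite('pics/p10.png',cv2.resize(a[180:250,225:325],None,fx=8,fy=8,interpolation=cv2.INTER_CUBIC))"
```

```text
(no output)
```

View pics/p10.png

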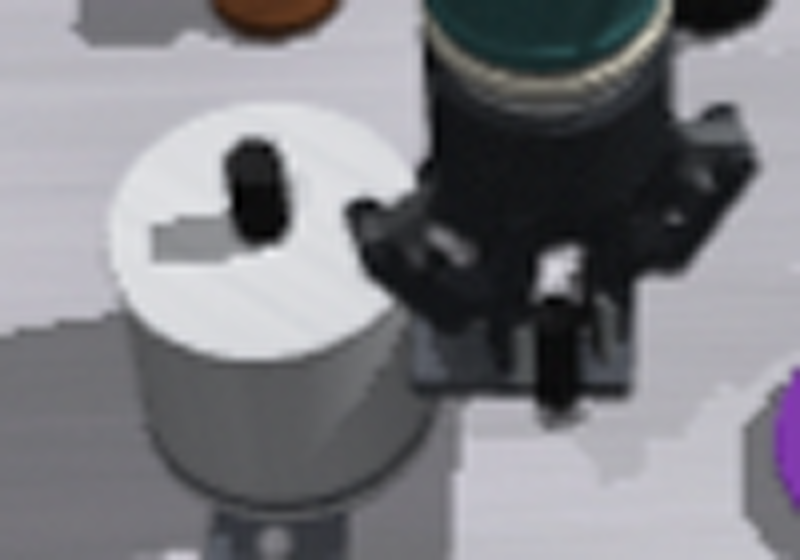

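The knob sits at (555,340) between the fingers and is following them.

carry_out(rows=[-1.5, 0, 0, 0, -1.2, 0, -1.5, 0, 0, 0, -1.2, 0, -1.5, 0, 0, 0, -1.2, 0, -1.5, 0, 0, 0, -1, 0])

```text
time_s: 16.07
tool_pos: [0.6551, 0.0352, 0.1508]
ee_rot: [0.582, -0.401, 0.405, -0.58]
contact_force: [0.1, -0.1, 0.1]
width: 0.0204
```

carry_out(rows=[-1.5, 0, 0, 0, -1.2, 0, -1.5, 0, 0, 0, -1.2, 0, -1.5, 0, 0, 0, -1.2, 0, -1.5, 0, 0, 0, -1, 0])

```text
time_s: 16.4
tool_pos: [0.6524, 0.0411, 0.1508]
ee_rot: [0.6, -0.375, 0.379, -0.597]
contact_force: [0.5, -0.7, -0.8]
width: 0.0204
```

```bash
python3 -c "
from h import *
lat()"
```

```text
t 16.4 pos [0.6524 0.0411 0.1508] yaw -64.4 F [ 0.5 -0.7 -0.8] w 20.4 j [-0.02  0.34  1.23 -0.01  1.57  1.1 ]
theta world 25.4 latch rad 0.512 r 80.1 Ft -0.9 Fr 0.1 Fz -0.8
yaw wanted -64.6
```

carry_out(rows=[-1.5, 0, 0, 0, -1.2, 0, -1.5, 0, 0, 0, -1.2, 0, -1.5, 0, 0, 0, -1.2, 0, -1.5, 0, 0, 0, -1, 0])

```text
time_s: 16.73
tool_pos: [0.6499, 0.0447, 0.1511]
ee_rot: [0.617, -0.347, 0.353, -0.612]
contact_force: [0.8, -4.0, -1.0]
width: 0.0207
```

carry_out(rows=[-1.5, 0, 0, 0, -1.2, 0, -1.5, 0, 0, 0, -1.2, 0, -1.5, 0, 0, 0, -1.2, 0, -1.5, 0, 0, 0, -1, 0])

```text
time_s: 17.07
tool_pos: [0.6476, 0.0469, 0.1516]
ee_rot: [0.633, -0.318, 0.328, -0.625]
contact_force: [1.8, -5.4, 0.4]
width: 0.0203
```

```bash
python3 -c "
from h import *
lat()"
```

```text
t 17.07 pos [0.6476 0.0469 0.1516] yaw -54.4 F [ 1.8 -5.4  0.4] w 20.3 j [-0.01  0.33  1.24 -0.02  1.56  0.94]
theta world 30.7 latch rad 0.605 r 78.6 Ft -5.6 Fr -1.2 Fz 0.4
yaw wanted -59.3
```

carry_out(rows=[-2.2, 0, 0.6, 0, -0.2, 0, -2.2, 0, 0.6, 0, -0.4, 0, -2.2, 0, 0.3, 0, -0.6, 0])

```text
time_s: 17.32
tool_pos: [0.646, 0.0494, 0.152]
ee_rot: [0.638, -0.309, 0.323, -0.627]
contact_force: [2.9, -5.9, 0.6]
width: 0.0201
```

```bash
python3 -c "
from h import *
s=lat(); print(R.from_quat(s['ee_rot']).as_matrix().round(3)[:,1])"
```

```text
t 17.32 pos [0.646  0.0494 0.152 ] yaw -53.1 F [ 2.9 -5.9  0.6] w 20.1 j [ 0.    0.32  1.25 -0.02  1.56  0.93]
theta world 32.9 latch rad 0.644 r 78.5 Ft -6.5 Fr -0.8 Fz 0.6
yaw wanted -57.1
[ 0.01  -0.023 -1.   ]
```

```bash
cat >> h.py <<'E'
def lt():
    s=lat(); r=R.from_quat(s["ee_rot"]); print("level rot",np.degrees((r.inv()*down(yaw(s["ee_rot"]))).as_rotvec()).round(1))
E
python3 -c "
from h import *
lt()"
```

```text
t 17.32 pos [0.646  0.0494 0.152 ] yaw -53.1 F [ 2.9 -5.9  0.6] w 20.1 j [ 0.    0.32  1.25 -0.02  1.56  0.93]
theta world 32.9 latch rad 0.644 r 78.5 Ft -6.5 Fr -0.8 Fz 0.6
yaw wanted -57.1
level rot [ 0.3 -0.   1.4]
```

carry_out(rows=[-3, 0, 0.8, 0, 0, 0, -3, 0, 0.8, 0, -0.5, 0, -3, 0, 0.5, 0, -0.8, 0, -3, 0, 0.5, 0, -0.8, 0])

```text
time_s: 17.65
tool_pos: [0.6428, 0.0544, 0.1529]
ee_rot: [0.647, -0.294, 0.314, -0.63]
contact_force: [2.6, -7.8, 1.2]
width: 0.0208
```

```bash
python3 -c "
from h import *
lt()"
```

```text
t 17.65 pos [0.6428 0.0544 0.1529] yaw -50.9 F [ 2.6 -7.8  1.2] w 20.8 j [ 0.01  0.31  1.26 -0.03  1.55  0.9 ]
theta world 37.2 latch rad 0.719 r 78.8 Ft -7.8 Fr -2.6 Fz 1.2
yaw wanted -52.8
level rot [ 0.5 -0.   2.1]
```

carry_out(rows=[-3, 0, 0.7, 0, -0.8, 0.6, -3, 0, 0.7, 0, -1, 0.6, -3, 0, 0.6, 0, -1, 0.6, -3, 0, 0.6, 0, -1, 0.6])

```text
time_s: 17.98
tool_pos: [0.6391, 0.059, 0.1543]
ee_rot: [0.654, -0.281, 0.282, -0.644]
contact_force: [2.3, -6.3, -0.2]
width: 0.0206
```

```bash
python3 -c "
from h import *
lt()"
```

```text
t 17.98 pos [0.6391 0.059  0.1543] yaw -46.9 F [ 2.3 -6.3 -0.2] w 20.6 j [ 0.01  0.32  1.25 -0.01  1.58  0.83]
theta world 41.4 latch rad 0.793 r 78.9 Ft -6.3 Fr -2.4 Fz -0.2
yaw wanted -48.6
level rot [ 0.7 -0.   0.4]
```

carry_out(rows=[-3, 0, 0.5, 0.2, -0.8, 0.4, -3, 0, 0.5, 0.2, -1, 0.4, -3, 0, 0.5, 0, -1, 0.4, -3, 0, 0.5, 0, -1, 0.4])

```text
time_s: 18.32
tool_pos: [0.6358, 0.062, 0.1554]
ee_rot: [0.659, -0.262, 0.256, -0.656]
contact_force: [3.5, -7.2, 0.3]
width: 0.0209
```

carry_out(rows=[-3, 0, 0.3, 0.2, -1, 0.4, -3, 0, 0.3, 0.2, -1, 0.4, -3, 0, 0.3, 0, -1, 0.4, -3, 0, 0.3, 0, -1, 0.4])

```text
time_s: 18.65
tool_pos: [0.6325, 0.0644, 0.1565]
ee_rot: [-0.664, 0.241, -0.229, 0.669]
contact_force: [4.7, -6.4, -1.8]
width: 0.0208
```

```bash
python3 -c "
from h import *
lt()"
```

```text
t 18.65 pos [0.6325 0.0644 0.1565] yaw -38.8 F [ 4.7 -6.4 -1.8] w 20.8 j [0.01 0.31 1.26 0.01 1.59 0.68]
theta world 47.6 latch rad 0.901 r 78.0 Ft -7.8 Fr -1.6 Fz -1.8
yaw wanted -42.4
level rot [-0.1 -0.  -1.1]
```

carry_out(rows=[-3.5, 0, 0.9, 0, -0.4, -0.3, -3.5, 0, 0.9, 0, -0.8, -0.3, -3.5, 0, 0.8, 0, -0.8, -0.2, -3.5, 0, 0.8, 0, -0.8, 0])

```text
time_s: 18.98
tool_pos: [0.6292, 0.0674, 0.1568]
ee_rot: [0.675, -0.213, 0.224, -0.67]
contact_force: [5.7, -7.6, -1.1]
width: 0.0203
```

```bash
python3 -c "
from h import *
lt()"
```

```text
t 18.98 pos [0.6292 0.0674 0.1568] yaw -36.0 F [ 5.7 -7.6 -1.1] w 20.3 j [ 0.02  0.29  1.29 -0.01  1.56  0.65]
theta world 50.9 latch rad 0.959 r 78.1 Ft -9.2 Fr -2.3 Fz -1.1
yaw wanted -39.1
level rot [ 0.1 -0.   0.9]
```

carry_out(rows=[-3.5, 0, 1.2, 0, -0.3, 0.2, -3.5, 0, 1.2, 0, -0.7, 0.2, -3.5, 0, 1, 0, -0.8, 0.2, -3.5, 0, 1, 0, -0.8, 0.2])

```text
time_s: 19.32
tool_pos: [0.6261, 0.0699, 0.1574]
ee_rot: [0.682, -0.196, 0.211, -0.672]
contact_force: [5.4, -8.8, -1.6]
width: 0.0206
```

```bash
python3 -c "
from h import *
lt()"
```

```text
t 19.32 pos [0.6261 0.0699 0.1574] yaw -33.4 F [ 5.4 -8.8 -1.6] w 20.6 j [ 0.03  0.28  1.29 -0.02  1.55  0.62]
theta world 53.9 latch rad 1.01 r 78.1 Ft -9.6 Fr -3.9 Fz -1.6
yaw wanted -36.1
level rot [ 0.5 -0.   1.4]
```

carry_out(rows=[-4, 0, 1, 0.2, -0.3, 0.4, -4, 0, 1, 0.2, -0.7, 0.4, -4, 0, 0.8, 0, -0.8, 0.3, -4, 0, 0.8, 0, -0.8, 0.3])

```text
time_s: 19.65
tool_pos: [0.622, 0.0725, 0.1584]
ee_rot: [0.686, -0.18, 0.196, -0.678]
contact_force: [6.7, -6.9, -1.6]
width: 0.0204
```

```bash
python3 -c "
from h import *
lt()"
```

```text
t 19.65 pos [0.622  0.0725 0.1584] yaw -30.8 F [ 6.7 -6.9 -1.6] w 20.4 j [ 0.03  0.27  1.31 -0.02  1.55  0.57]
theta world 57.4 latch rad 1.072 r 78.0 Ft -9.4 Fr -2.2 Fz -1.6
yaw wanted -32.6
level rot [ 0.3 -0.   1.4]
```

carry_out(rows=[-4, 0, 0.9, 0.1, -1, 0.4, -4, 0, 0.9, 0.1, -1, 0.4, -4, 0, 0.9, 0, -1, 0.3])

```text
time_s: 19.9
tool_pos: [0.619, 0.074, 0.159]
ee_rot: [0.69, -0.162, 0.177, -0.682]
contact_force: [8.1, -8.8, -2.4]
width: 0.0206
```

```bash
python3 -c "
from h import *
lt()"
```

```text
t 19.9 pos [0.619 0.074 0.159] yaw -27.8 F [ 8.1 -8.8 -2.4] w 20.6 j [ 0.04  0.26  1.31 -0.02  1.55  0.52]
theta world 59.9 latch rad 1.114 r 77.7 Ft -11.4 Fr -3.5 Fz -2.4
yaw wanted -30.1
level rot [ 0.3 -0.   1.4]
```

carry_out(rows=[-4, 0, 1.2, 0.1, -0.5, 0.4, -4, 0, 1.2, 0.1, -0.6, 0.4])

```text
time_s: 20.07
tool_pos: [0.617, 0.0756, 0.1592]
ee_rot: [0.691, -0.156, 0.17, -0.685]
contact_force: [5.4, -5.9, -0.5]
width: 0.0205
```

```bash
python3 -c "
from h import *
lt()"
```

```text
t 20.07 pos [0.617  0.0756 0.1592] yaw -26.7 F [ 5.4 -5.9 -0.5] w 20.5 j [ 0.04  0.26  1.32 -0.01  1.55  0.5 ]
theta world 61.7 latch rad 1.147 r 78.1 Ft -7.6 Fr -2.6 Fz -0.5
yaw wanted -28.3
level rot [ 0.3 -0.   1.2]
```

carry_out(rows=[-3, 0, 0.8, 0.1, -0.5, 0.4, -3, 0, 0.8, 0.1, -0.8, 0.4])

```text
time_s: 20.23
tool_pos: [0.615, 0.0768, 0.1597]
ee_rot: [0.692, -0.15, 0.16, -0.688]
contact_force: [3.8, -7.5, -1.2]
width: 0.0204
```

```bash
python3 -c "
from h import *
lt()"
```

```text
t 20.23 pos [0.615  0.0768 0.1597] yaw -25.3 F [ 3.8 -7.5 -1.2] w 20.4 j [ 0.04  0.26  1.32 -0.01  1.55  0.48]
theta world 63.4 latch rad 1.177 r 78.2 Ft -6.8 Fr -5.0 Fz -1.2
yaw wanted -26.6
level rot [ 0.2 -0.   0.9]
```

carry_out(rows=[-3, 0, 0.2, 0.1, -0.8, 0.3, -3, 0, 0.2, 0.1, -0.9, 0.3])

```text
time_s: 20.4
tool_pos: [0.612, 0.0778, 0.16]
ee_rot: [0.693, -0.14, 0.148, -0.691]
contact_force: [2.9, -4.0, -1.2]
width: 0.0207
```

```bash
python3 -c "
from h import *
lt()"
```

```text
t 20.4 pos [0.612  0.0778 0.16  ] yaw -23.5 F [ 2.9 -4.  -1.2] w 20.7 j [ 0.04  0.25  1.32 -0.    1.56  0.45]
theta world 65.7 latch rad 1.217 r 77.9 Ft -4.3 Fr -2.4 Fz -1.2
yaw wanted -24.3
level rot [-0.   0.   0.7]
```

carry_out(rows=[-2, 1, 0.1, 0, -1, 0.3, -2, 1, 0.1, 0, -1, 0.3])

```text
time_s: 20.57
tool_pos: [0.6106, 0.0788, 0.1596]
ee_rot: [-0.695, 0.128, -0.134, 0.695]
contact_force: [3.4, -5.7, 1.4]
width: 0.0202
```

```bash
python3 -c "
from h import *
lt()"
```

```text
t 20.57 pos [0.6106 0.0788 0.1596] yaw -21.4 F [ 3.4 -5.7  1.4] w 20.2 j [ 0.04  0.25  1.33 -0.    1.56  0.41]
theta world 67.0 latch rad 1.239 r 78.2 Ft -5.4 Fr -3.9 Fz 1.4
yaw wanted -23.0
level rot [-0.1  0.   0.4]
```

carry_out(rows=[-2.5, 0.5, 0, 0, -0.5, 0.2, -2.5, 0.5, 0, 0, -0.7, 0.2])

```text
time_s: 20.73
tool_pos: [0.6077, 0.0797, 0.1599]
ee_rot: [-0.696, 0.121, -0.125, 0.697]
contact_force: [3.8, -4.8, -0.6]
width: 0.0206
```

```bash
python3 -c "
from h import *
lt()"
```

```text
t 20.73 pos [0.6077 0.0797 0.1599] yaw -20.0 F [ 3.8 -4.8 -0.6] w 20.6 j [ 0.04  0.25  1.33 -0.    1.56  0.39]
theta world 69.2 latch rad 1.277 r 78.0 Ft -5.3 Fr -3.1 Fz -0.6
yaw wanted -20.8
level rot [-0.1  0.   0.3]
```

carry_out(rows=[-2.5, 1.5, -0.2, 0, -1, 0.2, -2.5, 1.5, -0.2, 0, -1, 0])

```text
time_s: 20.9
tool_pos: [0.6059, 0.0805, 0.1595]
ee_rot: [-0.698, 0.105, -0.114, 0.699]
contact_force: [3.7, -4.2, 2.9]
width: 0.0204
```

```bash
python3 -c "
from h import *
lt()"
```

```text
t 20.9 pos [0.6059 0.0805 0.1595] yaw -17.8 F [ 3.7 -4.2  2.9] w 20.4 j [ 0.04  0.24  1.34 -0.    1.55  0.35]
theta world 70.6 latch rad 1.303 r 78.2 Ft -4.9 Fr -2.7 Fz 2.9
yaw wanted -19.4
level rot [-0.2  0.   0.7]
```

carry_out(rows=[-2.5, 0.3, -0.2, 0, -0.5, 0.3, -2.5, 0.3, -0.2, 0, -0.7, 0.2])

```text
time_s: 21.07
tool_pos: [0.6023, 0.0816, 0.1599]
ee_rot: [-0.699, 0.098, -0.104, 0.701]
contact_force: [3.7, -3.7, 0.5]
width: 0.0208
```

```bash
python3 -c "
from h import *
lt()"
```

```text
t 21.07 pos [0.6023 0.0816 0.1599] yaw -16.4 F [ 3.7 -3.7  0.5] w 20.8 j [0.04 0.23 1.35 0.   1.55 0.33]
theta world 73.4 latch rad 1.351 r 78.1 Ft -4.6 Fr -2.5 Fz 0.5
yaw wanted -16.6
level rot [-0.3  0.   0.4]
```

carry_out(rows=[-2, 0.3, -0.2, 0, -1, 0.2, -2, 0.3, -0.2, 0, -1, 0.2])

```text
time_s: 21.23
tool_pos: [0.5991, 0.0826, 0.1598]
ee_rot: [-0.7, 0.086, -0.089, 0.704]
contact_force: [3.9, -3.5, 0.8]
width: 0.0204
```

```bash
python3 -c "
from h import *
lt()"
```

```text
t 21.23 pos [0.5991 0.0826 0.1598] yaw -14.2 F [ 3.9 -3.5  0.8] w 20.4 j [0.04 0.23 1.35 0.   1.56 0.29]
theta world 75.9 latch rad 1.394 r 78.2 Ft -4.7 Fr -2.4 Fz 0.8
yaw wanted -14.1
level rot [-0.3  0.   0.2]
```

carry_out(rows=[-2, 0.3, -0.2, 0, -1, 0.2, -1.5, 0.3, -0.1, 0, -1, 0])

```text
time_s: 21.4
tool_pos: [0.5952, 0.0843, 0.1593]
ee_rot: [-0.7, 0.073, -0.073, 0.706]
contact_force: [0.7, 0.2, -0.4]
width: 0.0207
```

```bash
python3 -c "
from h import *
from cell import eyes
lt()
a=eyes.grab_frame('scene')['pixels']
cv2.imwrite('pics/p11.png',cv2.resize(a[180:250,225:325],None,fx=8,fy=8,interpolation=cv2.INTER_CUBIC))"
```

```text
t 21.4 pos [0.5952 0.0843 0.1593] yaw -11.9 F [ 0.7  0.2 -0.4] w 20.7 j [0.04 0.22 1.36 0.01 1.56 0.25]
theta world 78.9 latch rad 1.447 r 79.0 Ft -0.6 Fr 0.4 Fz -0.4
yaw wanted -11.1
level rot [-0.5 -0.  -0.1]
```

View pics/p11.png

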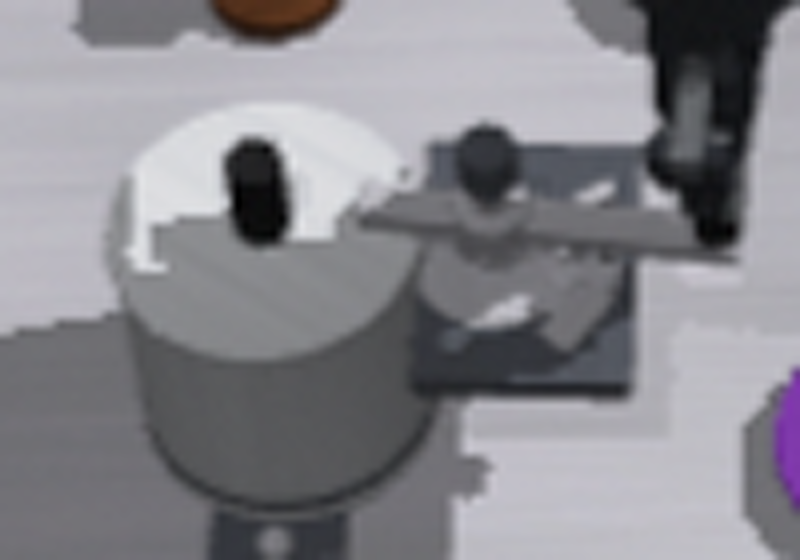

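carry_out(rows=[-1, 0.3, -0.1, 0, -0.7, 0, 0, 0, 0, 0, 0, 0])

```text
time_s: 21.62
tool_pos: [0.5914, 0.0869, 0.1578]
ee_rot: [-0.7, 0.07, -0.065, 0.708]
contact_force: [0.6, 0.6, -0.0]
width: 0.0204
```

```bash
python3 -c "
from h import *
lt()"
```

```text
t 21.62 pos [0.5914 0.0869 0.1578] yaw -10.9 F [ 0.6  0.6 -0. ] w 20.4 j [0.04 0.22 1.37 0.01 1.56 0.24]
theta world 81.9 latch rad 1.499 r 80.9 Ft -0.5 Fr 0.6 Fz -0.0
yaw wanted -8.1
level rot [-0.6 -0.  -0.5]
```

carry_out(rows=[-1, 0.5, -0.3, 0, -0.5, -0.3, 0, 0, 0, 0, 0, 0])

```text
time_s: 21.78
tool_pos: [0.5898, 0.0877, 0.1569]
ee_rot: [-0.7, 0.064, -0.063, 0.708]
contact_force: [1.0, 0.2, 0.5]
width: 0.0207
```

```bash
python3 -c "
from h import *
from cell import eyes
lt()
a=eyes.grab_frame('scene')['pixels']
cv2.imwrite('pics/p12.png',cv2.resize(a[180:250,225:325],None,fx=8,fy=8,interpolation=cv2.INTER_CUBIC))"
```

```text
t 21.78 pos [0.5898 0.0877 0.1569] yaw -10.3 F [1.  0.2 0.5] w 20.7 j [0.05 0.21 1.37 0.01 1.55 0.23]
theta world 83.1 latch rad 1.521 r 81.5 Ft -1.0 Fr 0.3 Fz 0.5
yaw wanted -6.9
level rot [-0.6 -0.  -0.2]
```

View pics/p12.png

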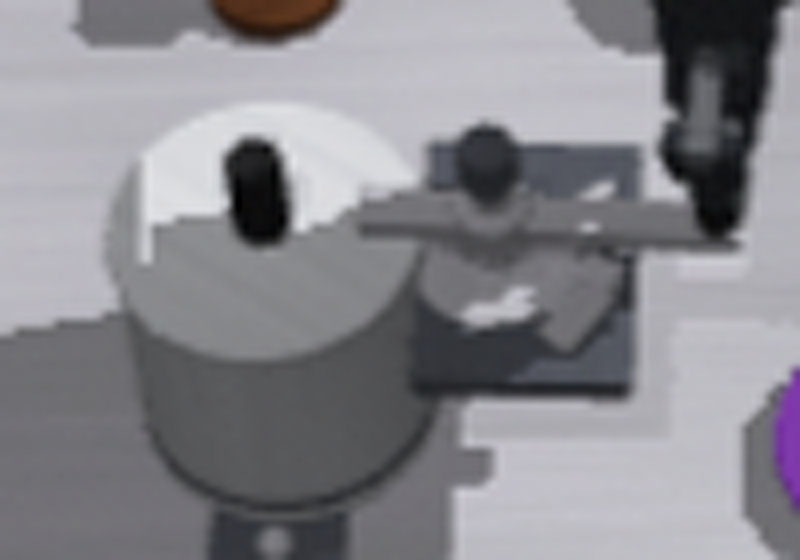

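carry_out(rows=[-1, 0.5, -0.8, 0, -1.5, 0, -0.5, 0, -0.3, 0, -1, 0])

```text
time_s: 22.0
tool_pos: [0.5883, 0.0873, 0.1565]
ee_rot: [-0.701, 0.048, -0.047, 0.71]
contact_force: [1.0, 0.2, -0.3]
width: 0.0206
```

```bash
python3 -c "
from h import *
lt()"
```

```text
t 22.0 pos [0.5883 0.0873 0.1565] yaw -7.7 F [ 1.   0.2 -0.3] w 20.6 j [0.05 0.21 1.38 0.01 1.55 0.18]
theta world 84.1 latch rad 1.538 r 81.0 Ft -1.0 Fr 0.3 Fz -0.3
yaw wanted -5.9
level rot [-0.7 -0.  -0.1]
```

carry_out(rows=[0, 0, 0, 0, 0, 0, 0, 0, 0, 0, 0, 0, 0, -10, 0, 0, 0, 0, 0, -20, 0, 0, 0, 0, 0, -25, 0, 0, 0, 0, 0, -25, 15, 0, 0, 0, 0, -5, 25, 0, 0, 0, 0, 0, 25, 0, 0, 0], fingers=40)

```text
time_s: 22.67
tool_pos: [0.5955, 0.1478, 0.2466]
ee_rot: [-0.701, 0.054, -0.048, 0.709]
contact_force: [1.1, -0.1, -0.6]
width: 0.0399
```

```bash
python3 -c "
from h import *
from cell import eyes
lt()
a=eyes.grab_frame('scene')['pixels'];b=eyes.grab_frame('top')['pixels']
cv2.imwrite('pics/s13.png',a);cv2.imwrite('pics/t13.png',b)
cv2.imwrite('pics/p13.png',cv2.resize(a[180:250,225:325],None,fx=8,fy=8,interpolation=cv2.INTER_CUBIC))
cv2.imwrite('pics/p13t.png',cv2.resize(b[150:220,320:420],None,fx=8,fy=8,interpolation=cv2.INTER_CUBIC))"
```

```text
t 22.67 pos [0.5955 0.1478 0.2466] yaw -8.3 F [ 1.1 -0.1 -0.6] w 39.9 j [0.14 0.23 1.18 0.01 1.74 0.29]
theta world 83.7 latch rad 1.531 r 141.8 Ft -1.1 Fr 0.0 Fz -0.6
yaw wanted -6.3
level rot [-0.6 -0.  -0.6]
```

View pics/p13.png

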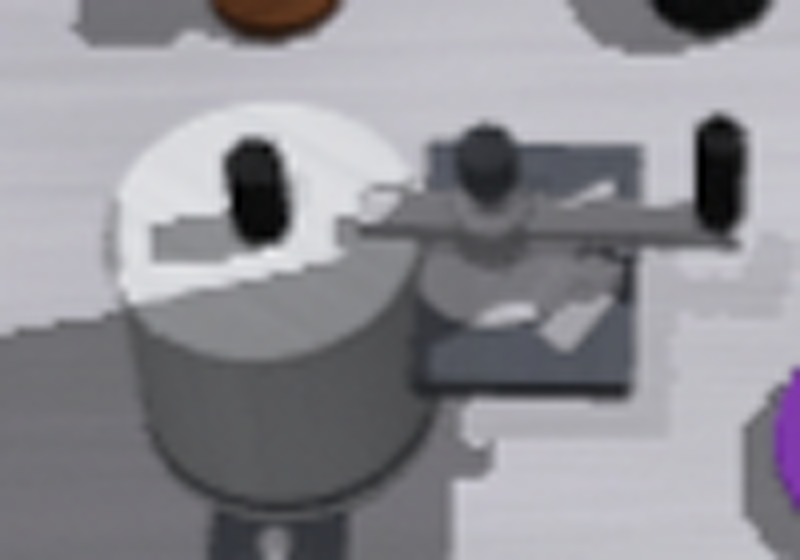

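View pics/p13t.png

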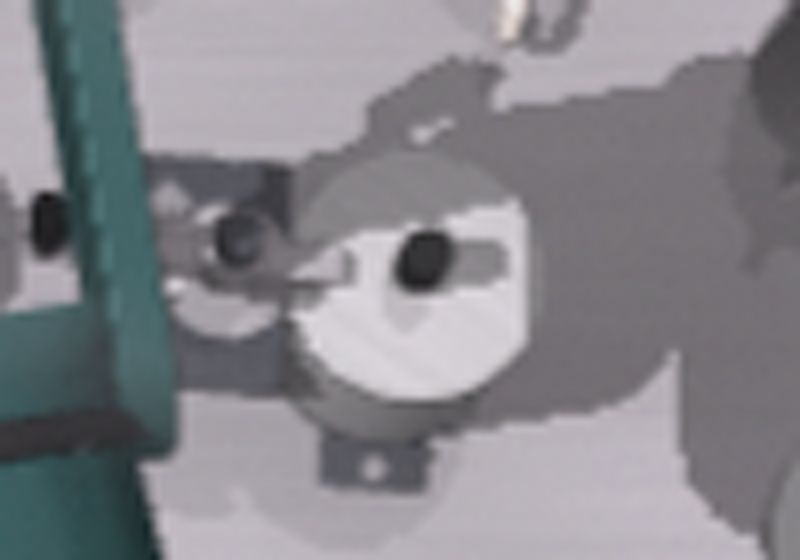

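```bash
python3 - <<'E'
from h import *
def tri(a,b):
    def f(p): return np.r_[proj("scene",p)[0]-a,proj("top",p)[0]-b]
    s=least_squares(f,[.59,.08,.17]); return s.x,s.fun.round(2)
f=np.array([8,7.5])
print("start knob",tri(unz(450,292,f,(220,180)),unz(300,88,8,(320,145))))
print("start cup",tri(unz(527,135,f,(220,180)),unz(240,276,8,(320,145))))
print("now knob",tri(unz(718,130,8,(225,180)),unz(50,207,8,(320,150))))
print("now cup",tri(unz(487,140,8,(225,180)),unz(240,236,8,(320,150))))
for z in (.178,.185):
  A=onplane("scene",unz(718,130,8,(225,180)),z); B=onplane("top",unz(50,207,8,(320,150)),z); print(z,A,B)
  for X,c in((A,(.5805,.0083)),(B,(.5798,.0052))):
    d=X[:2]-c; print(np.hypot(*d),np.degrees(np.arctan2(d[1],d[0])))
# predicted pixel of scene bar/knob-base for r=80 at various theta
for th in (80,84,88):
  for z in (.178,.185):
    P=np.array([.5805+.08*np.cos(np.radians(th)),.0083+.08*np.sin(np.radians(th)),z]); print(th,z,((proj("scene",P)[0]-(225,180)+.5)*8-.5).round(0))
E
```

```text
start knob (array([ 0.65667164, -0.01909953,  0.17981282]), array([-0.43, -0.03, -0.55, -0.02]))
start cup (array([0.57999004, 0.00704353, 0.16551086]), array([-0.46, -0.03, -0.56, -0.02]))
now knob (array([0.58936571, 0.08585406, 0.1804357 ]), array([-0.35, -0.01, -0.42, -0.03]))
now cup (array([0.57953812, 0.00716037, 0.16722198]), array([-0.45, -0.03, -0.54, -0.02]))
0.178 [0.58766703 0.08692276 0.178     ] [0.58992093 0.08438599 0.178     ]
0.07894875055475788 84.79146952097344
0.0798301592264832 82.71639476185183
0.185 [0.59278787 0.08655766 0.185     ] [0.58800426 0.08461183 0.185     ]
0.07921649207903692 81.07638368139011
0.07983450377834764 84.10153580402563
80 0.178 [720. 146.]
80 0.185 [720. 134.]
84 0.178 [721. 133.]
84 0.185 [721. 120.]
88 0.178 [721. 119.]
88 0.185 [721. 107.]
```

carry_out(rows=[0, -20, 20, 0, 0, 0, 0, -20, 20, 0, 0, 0, 0, -20, 20, 0, 0, 0, 0, -10, 10, 0, 0, 0, 0, 0, 0, 0, 0, 0, 0, 0, 0, 0, 0, 0])

```text
time_s: 23.27
tool_pos: [0.6034, 0.2189, 0.3161]
ee_rot: [-0.703, 0.057, -0.043, 0.708]
contact_force: [0.3, -0.0, 0.7]
width: 0.0401
```

```bash
python3 -c "
from h import *
from cell import eyes
show()
a=eyes.grab_frame('scene')['pixels'];b=eyes.grab_frame('top')['pixels']
p=cv2.imread('pics/s13.png'); print('change round knob/bar',cv2.absdiff(a,p)[190:215,265:320].mean())
cv2.imwrite('pics/s14.png',a)
cv2.imwrite('pics/p14.png',cv2.resize(a[180:250,225:325],None,fx=8,fy=8,interpolation=cv2.INTER_CUBIC))
cv2.imwrite('pics/p14t.png',cv2.resize(b[150:220,320:420],None,fx=8,fy=8,interpolation=cv2.INTER_CUBIC))"
```

```text
t 23.27 pos [0.6034 0.2189 0.3161] yaw -8.1 F [ 0.3 -0.   0.7] w 40.1 j [0.25 0.31 0.94 0.01 1.91 0.4 ]
change round knob/bar 4.734060606060606
```

View pics/p14.png

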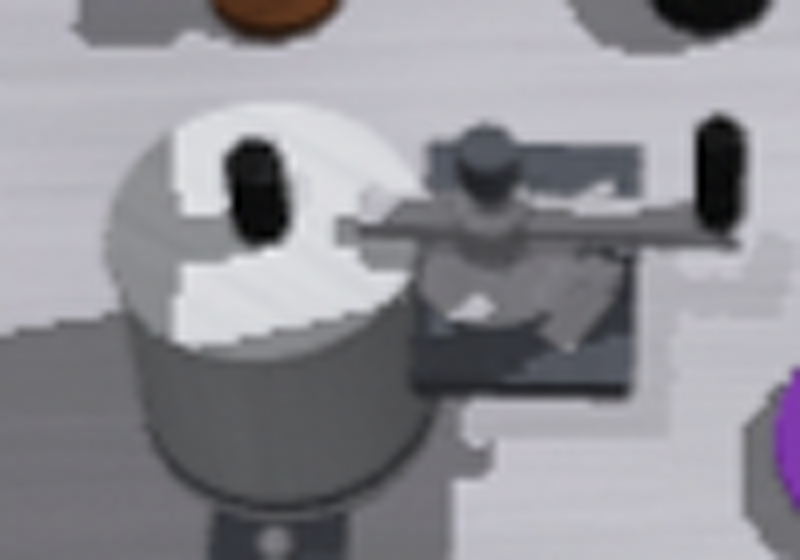

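View pics/s14.png

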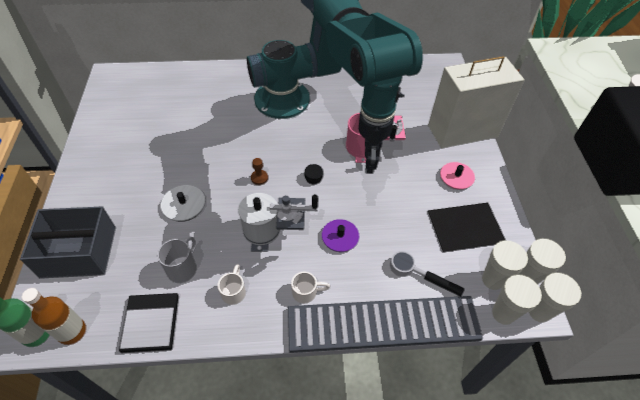

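View pics/p14t.png

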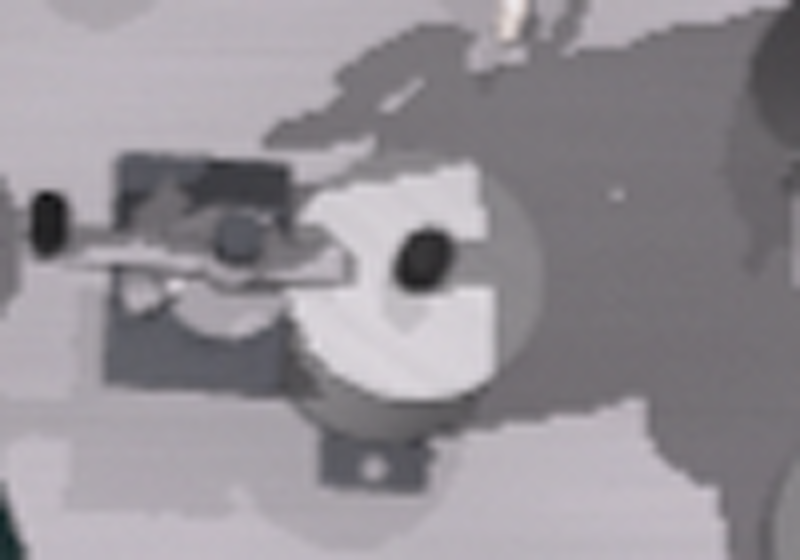

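The lid is flush, the nose lies over it, and the knob hasn't moved since release. Everything else is where it started, so I'm handing in.

```bash
python3 -c "
from cell import arm
print(arm.close_job())"
```

```text
the job is handed in; nothing more can be done
None
```

The canister is closed: the smaller white lid sits on the rim and the latch is turned into its notch, with its nose over the lid's edge. I handed the job in at about 23 s, with the arm clear of everything.

- **Lid:** it went in without sideways force and stopped at 127 mm tool height, exactly where a seated lid should. The pictures show it flush.
- **Latch:** I turned it with the fingers loosely around the knob and let it rise. It met the ramp at about 0.55 rad and peaked at about 11 N around the knob's path (12 N in all). The push then fell to about 0 at 1.45 rad.
- **Notch:** I advanced about 7 mm more, part of it the arm springing forward as the load came off, with no resistance, so I never pushed up the far side. After release the knob was at about 1.52 rad, against about 1.53 expected. Its top measured 180.4 mm, against 179.8 mm at the start with the same method. It stayed there in a second picture 0.6 s later.

**Checks that disagreed or were not done:**
- The two cameras differed by about 3 mm sideways, so I used averages and relative measurements.
- On the cam's flat top the force read 4 to 5 N rather than about 2 N, probably partly my fingers dragging on the knob.
- I confirmed the notch by the drop in force and the knob's height, but did not test both of its walls.
- I checked by eye only that the other things on the counter had not moved.

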